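# Restock the desk tape stand

## Task

Restock the tape stand: take the end cap off its spindle and set it down upright, away from the stand, mount every roll of tape from the compartments of the grey tray on the spindle in order of size, the widest at the bottom and the narrowest on top, and then put the end cap back on the spindle's top, fully home. Leave the tin, the phone and the notebook where they are.

Things in the scene. Friction and masses are not known exactly. Their poses are not given: they have to be found in the camera images.
- spindle_tip (a point): Centre of the top of the tape stand's spindle; z up. The stand is fixed, on the left of the work area: a round dark base 120 mm across, 12 mm high, and in its middle one upright steel spindle 18 mm in diameter, its top 191 mm above the desk; the last 8 mm taper to 12 mm. A roll let go with the spindle's tip inside its hole slides down by its own weight.
- spindle_foot (a point): Centre of the spindle where it leaves the top of the stand's base, 12 mm above the desk: the lowest roll rests at this height, the others on it, 30 mm each.
- cap_mid (a point): Centre of the loose end cap: a black ribbed cylinder 40 mm in diameter, 45 mm high, about 60 g, z up. From below it has a blind hole 22 mm in diameter, 25 mm deep. At the start it sits on the spindle, the hole's end on the spindle's top (centre then 188 mm above the desk, underside 166 mm); no roll can pass it. Grasp it across its 40 mm from above.
- tray_mid (a point): Centre of the floor of the fixed grey tray on the right: 215 mm along its x, 318 mm along its y, floor 4 mm above the desk, 2 x 3 equal compartments with low lips (tops at most 10 mm above the desk). Compartment centres: x = -53 or 53 mm, y = -105, 0 or 105 mm in this frame. At the start each roll is alone in a compartment; one or two are empty.
- roll_70_mid (a point): Centre of the largest of five sizes of tape roll (four or five are there, an absent one is None): outer diameter 70 mm, 30 mm high, 45 to 155 g, a round hole 26 mm in diameter right through (cardboard core), z along the hole. It stands in the tray hole upward, underside 4 mm above the desk. Grasp it across its outside from above.
- roll_62_mid (a point): Centre of the second largest of five sizes of tape roll (four or five are there, an absent one is None): outer diameter 62 mm, 30 mm high, 45 to 155 g, a round hole 26 mm in diameter right through (cardboard core), z along the hole. It stands in the tray hole upward, underside 4 mm above the desk. Grasp it across its outside from above.
- roll_54_mid (a point): Centre of the middle of five sizes of tape roll (four or five are there, an absent one is None): outer diameter 54 mm, 30 mm high, 45 to 155 g, a round hole 26 mm in diameter right through (cardboard core), z along the hole. It stands in the tray hole upward, underside 4 mm above the desk. Grasp it across its outside from above.
- roll_46_mid (a point): Centre of the second smallest of five sizes of tape roll (four or five are there, an absent one is None): outer diameter 46 mm, 30 mm high, 45 to 155 g, a round hole 26 mm in diameter right through (cardboard core), z along the hole. It stands in the tray hole upward, underside 4 mm above the desk. Grasp it across its outside from above.
- roll_38_mid (a point): Centre of the smallest of five sizes of tape roll (four or five are there, an absent one is None): outer diameter 38 mm, 30 mm high, 45 to 155 g, a round hole 26 mm in diameter right through (cardboard core), z along the hole. It stands in the tray hole upward, underside 4 mm above the desk. Grasp it across its outside from above.
- brass_tin: A round flat pale brass-coloured tin, 115 mm across and 42 mm high, loose, behind the stand; a bystander to be left where it is. Origin at the centre of its underside.
- smartphone: A dark phone, 146 x 71 x 8 mm, lying loose at the left; a bystander to be left where it is. Origin at the centre of its underside.
- notebook: A purple notebook, 148 x 109 x 14 mm, lying loose at the left; a bystander to be left where it is. Origin at the centre of its underside.
There are look-alikes about, which are no part of the job. What is shaped like the part that bears roll_62_mid but pink is not meant.

How it is judged (in metres and radians):
On the way, in this order (a step that is already met when the one before it is completed fails the run):
1. the end cap is off the spindle and set down upright, away from the stand (horizontal distance between cap_mid and spindle_tip above 0.07 m and height (world z) of cap_mid below 0.035 m and angle between cap_mid's own z axis and vertical below 0.2 rad), for 0.2 s.
2. every roll is on the spindle, in order of size, widest lowest (horizontal distance between each of roll_70_mid, roll_62_mid, roll_54_mid, roll_46_mid, roll_38_mid and spindle_tip below 0.01 m and height (world z) of each of roll_70_mid, roll_62_mid, roll_54_mid, roll_46_mid, roll_38_mid below 0.153 m and (angle between roll_70_mid's own z axis and vertical below 0.12 rad or angle between roll_70_mid's own z axis and vertical above 3.02 rad) and (angle between roll_62_mid's own z axis and vertical below 0.12 rad or angle between roll_62_mid's own z axis and vertical above 3.02 rad) and (angle between roll_54_mid's own z axis and vertical below 0.12 rad or angle between roll_54_mid's own z axis and vertical above 3.02 rad) and (angle between roll_46_mid's own z axis and vertical below 0.12 rad or angle between roll_46_mid's own z axis and vertical above 3.02 rad) and (angle between roll_38_mid's own z axis and vertical below 0.12 rad or angle between roll_38_mid's own z axis and vertical above 3.02 rad) and ((height (world z) of roll_70_mid below 0.01 m and height (world z) of roll_62_mid above 0.01 m) or (height (world z) of roll_70_mid below 0.042 m and height (world z) of roll_62_mid above 0.042 m) or (height (world z) of roll_70_mid below 0.072 m and height (world z) of roll_62_mid above 0.072 m) or (height (world z) of roll_70_mid below 0.102 m and height (world z) of roll_62_mid above 0.102 m) or (height (world z) of roll_70_mid below 0.132 m and height (world z) of roll_62_mid above 0.132 m) or (height (world z) of roll_70_mid below 0.16 m and height (world z) of roll_62_mid above 0.16 m)) and ((height (world z) of roll_70_mid below 0.01 m and height (world z) of roll_54_mid above 0.01 m) or (height (world z) of roll_70_mid below 0.042 m and height (world z) of roll_54_mid above 0.042 m) or (height (world z) of roll_70_mid below 0.072 m and height (world z) of roll_54_mid above 0.072 m) or (height (world z) of roll_70_mid below 0.102 m and height (world z) of roll_54_mid above 0.102 m) or (height (world z) of roll_70_mid below 0.132 m and height (world z) of roll_54_mid above 0.132 m) or (height (world z) of roll_70_mid below 0.16 m and height (world z) of roll_54_mid above 0.16 m)) and ((height (world z) of roll_70_mid below 0.01 m and height (world z) of roll_46_mid above 0.01 m) or (height (world z) of roll_70_mid below 0.042 m and height (world z) of roll_46_mid above 0.042 m) or (height (world z) of roll_70_mid below 0.072 m and height (world z) of roll_46_mid above 0.072 m) or (height (world z) of roll_70_mid below 0.102 m and height (world z) of roll_46_mid above 0.102 m) or (height (world z) of roll_70_mid below 0.132 m and height (world z) of roll_46_mid above 0.132 m) or (height (world z) of roll_70_mid below 0.16 m and height (world z) of roll_46_mid above 0.16 m)) and ((height (world z) of roll_70_mid below 0.01 m and height (world z) of roll_38_mid above 0.01 m) or (height (world z) of roll_70_mid below 0.042 m and height (world z) of roll_38_mid above 0.042 m) or (height (world z) of roll_70_mid below 0.072 m and height (world z) of roll_38_mid above 0.072 m) or (height (world z) of roll_70_mid below 0.102 m and height (world z) of roll_38_mid above 0.102 m) or (height (world z) of roll_70_mid below 0.132 m and height (world z) of roll_38_mid above 0.132 m) or (height (world z) of roll_70_mid below 0.16 m and height (world z) of roll_38_mid above 0.16 m)) and ((height (world z) of roll_62_mid below 0.01 m and height (world z) of roll_54_mid above 0.01 m) or (height (world z) of roll_62_mid below 0.042 m and height (world z) of roll_54_mid above 0.042 m) or (height (world z) of roll_62_mid below 0.072 m and height (world z) of roll_54_mid above 0.072 m) or (height (world z) of roll_62_mid below 0.102 m and height (world z) of roll_54_mid above 0.102 m) or (height (world z) of roll_62_mid below 0.132 m and height (world z) of roll_54_mid above 0.132 m) or (height (world z) of roll_62_mid below 0.16 m and height (world z) of roll_54_mid above 0.16 m)) and ((height (world z) of roll_62_mid below 0.01 m and height (world z) of roll_46_mid above 0.01 m) or (height (world z) of roll_62_mid below 0.042 m and height (world z) of roll_46_mid above 0.042 m) or (height (world z) of roll_62_mid below 0.072 m and height (world z) of roll_46_mid above 0.072 m) or (height (world z) of roll_62_mid below 0.102 m and height (world z) of roll_46_mid above 0.102 m) or (height (world z) of roll_62_mid below 0.132 m and height (world z) of roll_46_mid above 0.132 m) or (height (world z) of roll_62_mid below 0.16 m and height (world z) of roll_46_mid above 0.16 m)) and ((height (world z) of roll_62_mid below 0.01 m and height (world z) of roll_38_mid above 0.01 m) or (height (world z) of roll_62_mid below 0.042 m and height (world z) of roll_38_mid above 0.042 m) or (height (world z) of roll_62_mid below 0.072 m and height (world z) of roll_38_mid above 0.072 m) or (height (world z) of roll_62_mid below 0.102 m and height (world z) of roll_38_mid above 0.102 m) or (height (world z) of roll_62_mid below 0.132 m and height (world z) of roll_38_mid above 0.132 m) or (height (world z) of roll_62_mid below 0.16 m and height (world z) of roll_38_mid above 0.16 m)) and ((height (world z) of roll_54_mid below 0.01 m and height (world z) of roll_46_mid above 0.01 m) or (height (world z) of roll_54_mid below 0.042 m and height (world z) of roll_46_mid above 0.042 m) or (height (world z) of roll_54_mid below 0.072 m and height (world z) of roll_46_mid above 0.072 m) or (height (world z) of roll_54_mid below 0.102 m and height (world z) of roll_46_mid above 0.102 m) or (height (world z) of roll_54_mid below 0.132 m and height (world z) of roll_46_mid above 0.132 m) or (height (world z) of roll_54_mid below 0.16 m and height (world z) of roll_46_mid above 0.16 m)) and ((height (world z) of roll_54_mid below 0.01 m and height (world z) of roll_38_mid above 0.01 m) or (height (world z) of roll_54_mid below 0.042 m and height (world z) of roll_38_mid above 0.042 m) or (height (world z) of roll_54_mid below 0.072 m and height (world z) of roll_38_mid above 0.072 m) or (height (world z) of roll_54_mid below 0.102 m and height (world z) of roll_38_mid above 0.102 m) or (height (world z) of roll_54_mid below 0.132 m and height (world z) of roll_38_mid above 0.132 m) or (height (world z) of roll_54_mid below 0.16 m and height (world z) of roll_38_mid above 0.16 m)) and ((height (world z) of roll_46_mid below 0.01 m and height (world z) of roll_38_mid above 0.01 m) or (height (world z) of roll_46_mid below 0.042 m and height (world z) of roll_38_mid above 0.042 m) or (height (world z) of roll_46_mid below 0.072 m and height (world z) of roll_38_mid above 0.072 m) or (height (world z) of roll_46_mid below 0.102 m and height (world z) of roll_38_mid above 0.102 m) or (height (world z) of roll_46_mid below 0.132 m and height (world z) of roll_38_mid above 0.132 m) or (height (world z) of roll_46_mid below 0.16 m and height (world z) of roll_38_mid above 0.16 m))), for 0.2 s.
At the end, for the whole second after the job is handed in: Every roll from the tray is stacked on the spindle (within 10 mm of its axis, level within 0.12 rad, centre below 153 mm), each wider roll below every narrower one; the end cap is back on the spindle's top (within 8 mm, upright within 0.15 rad, its centre 183 to 194 mm high) (all of step 2 and horizontal distance between cap_mid and spindle_tip below 0.008 m and angle between cap_mid's own z axis and vertical below 0.15 rad and height (world z) of cap_mid between 0.183 and 0.194 m); the robot touches nothing.
It fails at once if the tin is shoved more than 3 cm (distance of brass_tin from where it was at the start of the episode above 0.03 m).
It fails at once if the phone is shoved more than 3 cm (distance of smartphone from where it was at the start of the episode above 0.03 m).
It fails at once if the notebook is shoved more than 3 cm (distance of notebook from where it was at the start of the episode above 0.03 m).
Of roll_70, roll_62, roll_54, roll_46, roll_38 only 4 to 5 are there at a start; the rules pass over those that are not, and their reading is None.
At some moment in a run one of roll_70, roll_62, roll_54, roll_46, roll_38, end_cap may be knocked a few centimetres aside while the robot is not near it.
It also fails if it takes over 200 s, if anything falls off the work surface, if the arm or the gripper's body presses on something with over 40 N, if the wrist force passes 120 N, or if a joint passes its speed limit or range.

## Robot

A 6-joint arm with a two-finger parallel gripper is mounted at the origin on a cart in front of the work surface, level with it; the furniture and walls round the work are solid. World frame = base frame: x ahead of the robot, y to its left, z up, the work surface at z = 0. Lengths are in mm, angles in rad, forces in N, time in s.
With the tool pointing down it reaches from about 300 to 875 mm from the base axis. Payload 6.4 kg.
Tool frame: the origin (TCP) lies at the very end of the fingers, on their centre line; the grasp point (between the pads) lies 19 mm behind it (arm.grip_point_offset is the distance from the TCP to the grasp point, in mm); z points along the fingers, y is the direction in which the jaws open and shut (so a half turn about z gives the same grasp; the last joint's range is limited). The gripper opens to 85 mm and grips with 20 to 120 N. Pads are 22 mm wide; open, the fingers measure 114 mm over their backs; the gripper's body (76 mm by 85 mm) begins 54 mm behind the grasp point. The pads swing forward as they close: fully open they stand 13 mm farther back than shut.
Start: joints at [-1.49, 0.181, 1.607, -0, 1.354, -0.206], TCP at [162.674, -551.523, 231.288] pointing down, gripper open.
Joint ranges: [-2.99, 2.99], [-0.89, 2.07], [0.3, 2.58], [-1.14, 4.28], [0, 2.63], [-3.12, 3.12]. Speed limits (rad/s): [2.57, 2.57, 3.01, 3.14, 3.14, 3.14].

## Interface

Orientations are given as a unit quaternion [x, y, z, w].
In Python, from plant import status, optics, arm gives the robot as it stands.
- The arm moves only by the tool play_rows, never from a script. Its argument "motion" is a list of rows, each an object with "linear": the shift along the world's x, y, z in m, a list of three; "angular": the turn, a rotation vector about the world's x, y, z in degrees, a list of three; "claw": the opening, from -1 (shut) to 1 (fully open). A call has 1 to 20 rows; each row is the pose to reach, as a shift and turn from the pose measured when the call began; what a row does not reach only later rows make up. A row lasts 1/12 s, in which the tool goes at most 41.7 mm and 7.16 degrees, less where a joint would pass 70% of its speed; a pose out of reach is approached as far as the arm can. A call with a gripper value outside its range is refused whole. The fingers move at their own pace and stop on an object; "squeeze" is the grip in N (left out, the last holds). Time passes only in rows, so rows that repeat a pose let the fingers close. It gives the time, the measured TCP pose, the force and the opening at its end, in the units of the state.
- status.sense(): the state, without advancing time (a new reading comes with each control period).
- optics.snapshot(name): name is "scene" or "top" or "wrist"; returns the picture (400x640x3 uint8, blue, green, red); there is no depth.
- optics.camera_model(name): a dict with "fovy" (degrees; the focal length in pixels is half the picture's height over the tangent of half this angle, whatever the lens; pixels are square), "cx", "cy" (the principal point, pixels), "world_from_camera" (4x4, takes a point from camera to world coordinates). Camera axes: x right, y down, z forward; pixel columns grow to the right and rows downward; lengths in mm; the calibration is good to about 2 mm. A picture is of the moment at which its call begins: read the wrist's pose just before it. camera_model takes no time and is no camera call; for the wrist camera it gives the pose at the moment of the call.
- arm.close_job(): hands the job in, once; it reports no verdict.
The state is a dict: "time": time; "joint_positions": joint angles; "joint_velocities": joint speeds; "effort": joint torques, N m; "position": TCP position; "eef_rot": TCP orientation; "contact_force": force on the tool from outside, world axes, zero at the start; "torque": the same for the moment, N m; "finger_gap": finger opening in mm.
Only numpy, scipy, OpenCV 4.12 (cv2) and the standard library are available. Lean on these libraries where they do the work, as an engineer would, in place of code of your own. Each camera call takes 0.05 s, during which the arm holds its last target.

## Working session

There is one attempt and no reset: what is moved stays moved. The work goes in short steps, Python scripts to look and compute and a tool call to move; the robot and the scene stay as the last step left them, time stands still between calls to the robot, and variables do not carry over. Pictures are saved under pics/ and viewed, and the job is handed in when it is done.

Besides the shell and the picture viewer there is one more tool, called after ">>>" in YAML: its name, and indented under it one key for each argument. play_rows: Moves the arm, as the interface text tells. Its arguments: {"type":"object","properties":{"motion":{"type":"array","items":{"type":"object","properties":{"linear":{"type":"array","items":{"type":"number"}},"angular":{"type":"array","items":{"type":"number"}},"claw":{"type":"number"}}}},"squeeze":{"type":"number"}},"required":["motion"]}

```bash
ls; mkdir -p pics; python3 - <<'E'
from plant import status, optics, arm
import cv2
s=status.sense();print(s)
for n in ["scene","top","wrist"]:
    m=optics.camera_model(n);print(n,m)
    cv2.imwrite(f"pics/{n}0.png",optics.snapshot(n))
print(arm.grip_point_offset)
E
```

```text
pics
{'time': 0.0, 'joint_positions': array([-1.49029489e+00,  1.81529284e-01,  1.60802388e+00,  8.21545167e-06,
        1.35379015e+00, -2.06268701e-01]), 'joint_velocities': array([-0.00165257,  0.00154603, -0.00049928,  0.00018002,  0.00062399,
        0.00097499]), 'effort': array([-1.37337811e-03, -4.44874370e+01, -3.51340985e+01, -3.04774812e-04,
        9.28304245e-03,  1.56975371e-06]), 'position': array([ 162.63293189, -550.94139484,  230.38308893]), 'eef_rot': array([ 9.89737708e-01,  1.42893326e-01,  5.90106074e-05, -8.73352097e-04]), 'contact_force': array([-0.31465576, -0.02831395, -0.43580422]), 'torque': array([-0.03103828,  0.04458877, -0.00492243]), 'finger_gap': 85.4904814819877}
scene {'fovy': 50.27455346626717, 'cx': 327.2529168309802, 'cy': 198.62808146425502, 'world_from_camera': array([[-8.76488145e-01, -3.23562590e-01,  3.56476903e-01,
         1.26696668e+02],
       [-4.81416948e-01,  5.85229327e-01, -6.52490887e-01,
         8.04330894e+02],
       [ 2.50090284e-03, -7.43514550e-01, -6.68715081e-01,
         1.03086499e+03],
       [ 0.00000000e+00,  0.0000
[... 267 characters left out ...]
1,  5.65502084e-03, -1.67081258e-02,
        -7.37927900e+01],
       [ 1.59241290e-02, -1.18041704e-01, -9.92880949e-01,
         1.65992853e+03],
       [ 0.00000000e+00,  0.00000000e+00,  0.00000000e+00,
         1.00000000e+00]])}
wrist {'fovy': 68.19825143996937, 'cx': 320.8765016426548, 'cy': 191.7395829043954, 'world_from_camera': array([[ 2.83173729e-01, -9.07467675e-01, -3.10346675e-01,
         2.43465364e+02],
       [-9.59066774e-01, -2.68574292e-01, -8.97706626e-02,
        -5.27284486e+02],
       [-1.88716400e-03,  3.23063877e-01, -9.46375280e-01,
         3.73947981e+02],
       [ 0.00000000e+00,  0.00000000e+00,  0.00000000e+00,
         1.00000000e+00]])}
18.700000000000003
```

View pics/scene0.png

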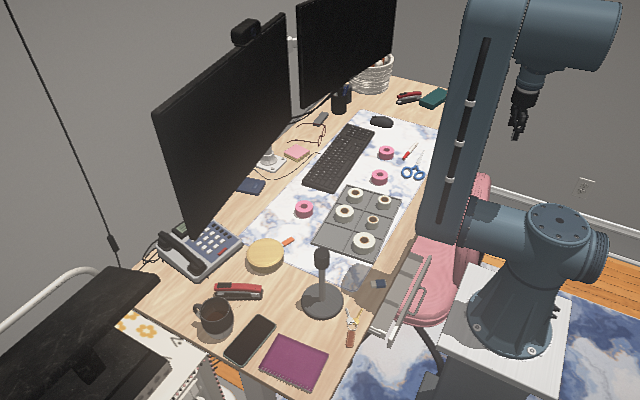

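View pics/top0.png

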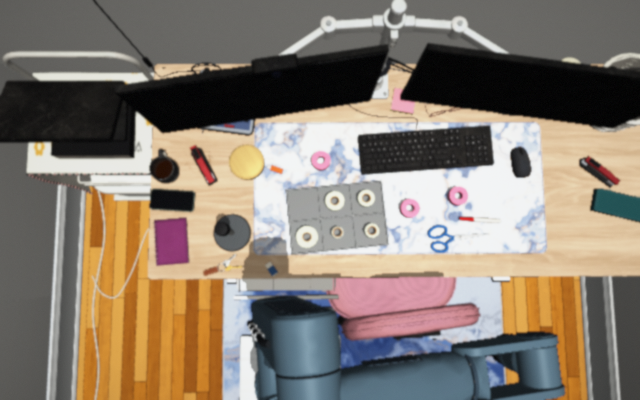

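View pics/wrist0.png

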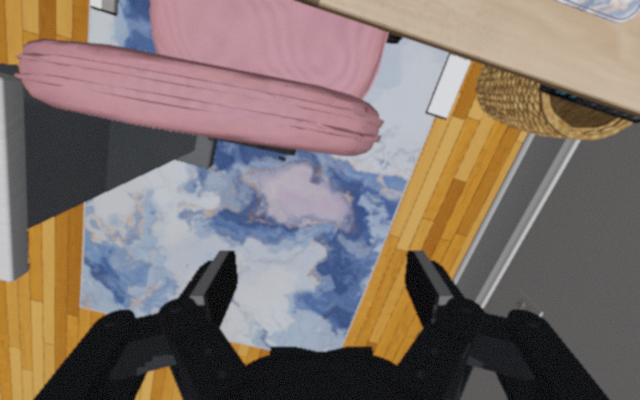

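```bash
cat > h.py <<'E'
import numpy as np, cv2
from plant import status, optics, arm
def model(n):
    m=optics.camera_model(n); return 200/np.tan(np.radians(m['fovy']/2)),m['cx'],m['cy'],np.array(m['world_from_camera'])
def w(m,u,v,z):
    f,cx,cy,T=m; d=T[:3,:3]@np.array([(u-cx)/f,(v-cy)/f,1]); o=T[:3,3]
    return o+d*(z-o[2])/d[2]
def p(m,P):
    f,cx,cy,T=m; c=T[:3,:3].T@(np.array(P,float)-T[:3,3]); return np.array([cx+f*c[0]/c[2],cy+f*c[1]/c[2]])
def crop(im,name,x0,y0,x1,y1,k):
    cv2.imwrite(name,cv2.resize(im[y0:y1,x0:x1],None,fx=k,fy=k,interpolation=cv2.INTER_CUBIC))
E
python3 - <<'E'
from h import *
m=model("top")
for u,v,z in [(335,200,34),(366,198,34),(307,236,34),(336,232,34),(372,230,34),(225,227,210),(233,236,12)]: print(u,v,w(m,u,v,z).round())
for u,v in [(288,189),(382,181),(292,254),(387,245),(247,162),(172,200),(171,241)]: print(u,v,w(m,u,v,8).round())
im=cv2.imread("pics/top0.png"); crop(im,"pics/top0c.png",200,140,400,280,4)
im=cv2.imread("pics/scene0.png"); crop(im,"pics/scene0c.png",230,140,430,340,3)
E
```

```text
335 200 [ 579. -148.   34.]
366 198 [ 585. -248.   34.]
307 236 [464. -58.  34.]
336 232 [ 476. -150.   34.]
372 230 [ 482. -266.   34.]
225 227 [483. 174. 210.]
233 236 [467. 181.  12.]
288 189 [620.   4.   8.]
382 181 [ 645. -305.    8.]
292 254 [408.  -9.   8.]
387 245 [ 435. -316.    8.]
247 162 [710. 139.   8.]
172 200 [586. 381.   8.]
171 241 [452. 381.   8.]
```

View pics/top0c.png

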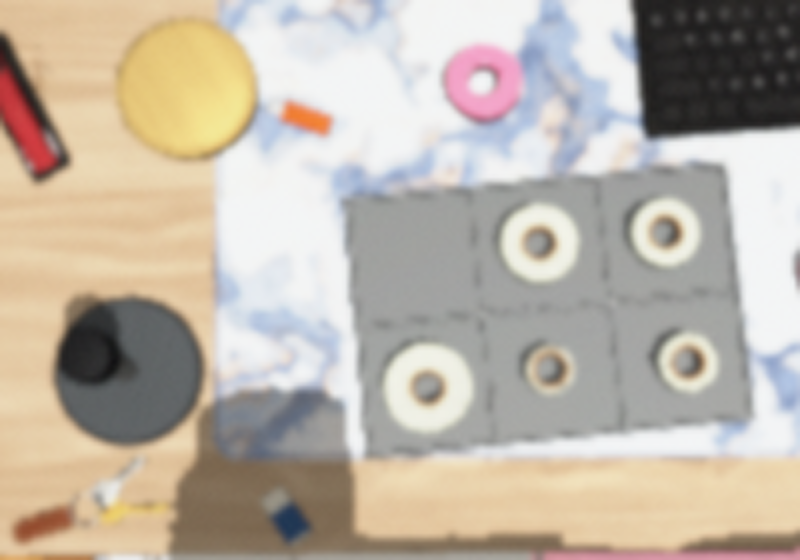

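View pics/scene0c.png

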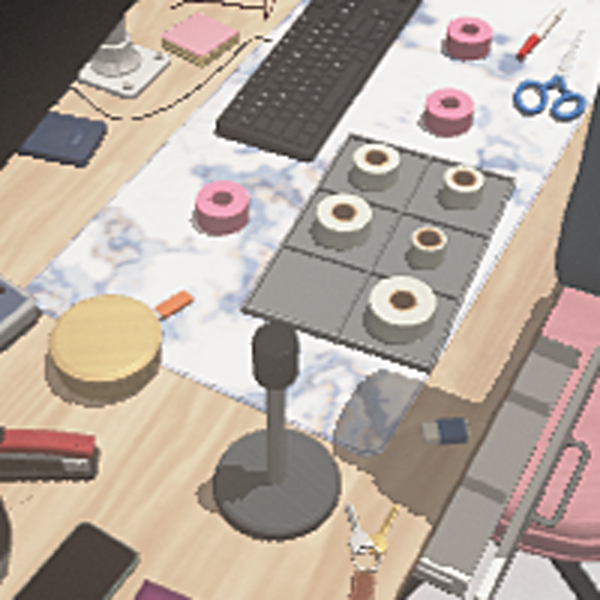

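Candidates: white rolls in the tray at top-view pixels 70→(307,236), 62→(335,200), 54→(366,198), 46→(372,230), 38→(336,232). The look-alikes are pink, outside the tray at (320,160), (409,208), (457,196). The crop confirms white rolls in the tray are the ones wanted. Next I'll take a closer wrist view.

>>> play_rows:
  motion:
    - {"linear": [0.02,0.02,0.035],"angular": [0,0,-6],"claw": 1}
    - {"linear": [0.04,0.05,0.07],"angular": [0,0,-12],"claw": 1}
    - {"linear": [0.07,0.09,0.1],"angular": [0,0,-16.4],"claw": 1}
    - {"linear": [0.28,0.4,0.13],"angular": [0,0,-16.4],"claw": 1}
    - {"linear": [0.28,0.4,0.13],"angular": [0,0,-16.4],"claw": 1}
    - {"linear": [0.28,0.4,0.13],"angular": [0,0,-16.4],"claw": 1}
    - {"linear": [0.28,0.4,0.13],"angular": [0,0,-16.4],"claw": 1}
    - {"linear": [0.28,0.4,0.13],"angular": [0,0,-16.4],"claw": 1}
    - {"linear": [0.28,0.4,0.13],"angular": [0,0,-16.4],"claw": 1}
    - {"linear": [0.28,0.4,0.13],"angular": [0,0,-16.4],"claw": 1}
    - {"linear": [0.28,0.4,0.13],"angular": [0,0,-16.4],"claw": 1}
    - {"linear": [0.28,0.4,0.13],"angular": [0,0,-16.4],"claw": 1}
    - {"linear": [0.28,0.4,0.13],"angular": [0,0,-16.4],"claw": 1}
    - {"linear": [0.28,0.4,0.13],"angular": [0,0,-16.4],"claw": 1}
    - {"linear": [0.28,0.4,0.13],"angular": [0,0,-16.4],"claw": 1}
    - {"linear": [0.28,0.4,0.13],"angular": [0,0,-16.4],"claw": 1}
    - {"linear": [0.28,0.4,0.13],"angular": [0,0,-16.4],"claw": 1}
  squeeze: 40

```text
time: 1.57
position: [442.1, -151.9, 360.2]
eef_rot: [1.0, -0.0, -0.0, -0.001]
contact_force: [0.2, 0.1, -0.1]
finger_gap: 85.1
```

```bash
python3 - <<'E'
from h import *
m=model("wrist"); im=optics.snapshot("wrist"); cv2.imwrite("pics/w1.png",im); np.save("w1.npy",np.array([*m[:3],*m[3].ravel()]))
s=status.sense();print(s['time'],s['position'],s['eef_rot'],s['finger_gap'])
for n,P in dict(r70=(464,-58,34),r62=(579,-148,34),r54=(585,-248,34),r46=(482,-266,34),r38=(476,-150,34)).items(): print(n,p(m,P).round())
E
```

```text
1.6167 [ 442.04421729 -152.05608184  360.24792333] [ 9.99999503e-01 -6.67106103e-04 -2.00614882e-04 -7.13897345e-04] 85.2002069754917
r70 [262. 133.]
r62 [319.  52.]
r54 [388.  47.]
r46 [395. 121.]
r38 [320. 125.]
```

View pics/w1.png

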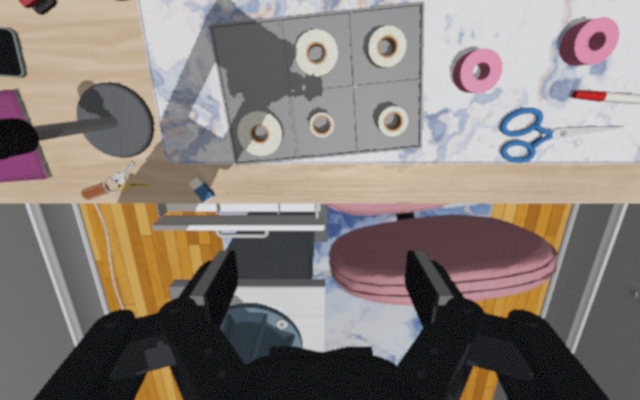

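```bash
python3 - <<'E'
from h import *
a=np.load("w1.npy"); m=(a[0],a[1],a[2],a[3:].reshape(4,4))
im=cv2.imread("pics/w1.png"); 
crop(im,"pics/w1c.png",225,15,425,165,4)
c=im.copy()
def circ(P,r):
    t=np.linspace(0,2*np.pi,60); pts=np.array([p(m,(P[0]+r*np.cos(x),P[1]+r*np.sin(x),P[2])) for x in t]); return pts.mean(0)
for z in (19,34):
  print(p(m,(464,-58,z)))
E
```

```text
[263.61262987 131.2624722 ]
[261.84343347 132.50562459]
```

View pics/w1c.png

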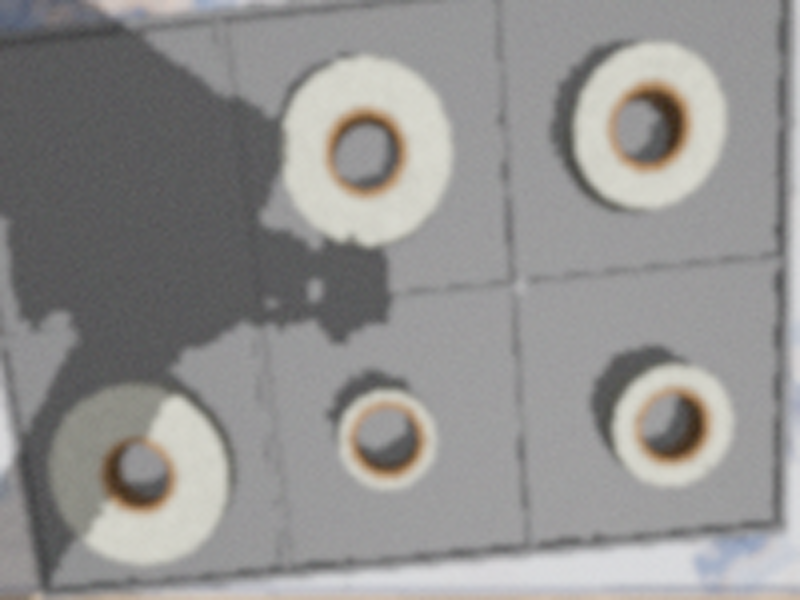

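>>> play_rows:
  motion:
    - {"linear": [-0.03,0.328,0],"angular": [0,0,0],"claw": 1}
    - {"linear": [-0.03,0.328,0],"angular": [0,0,0],"claw": 1}
    - {"linear": [-0.03,0.328,0],"angular": [0,0,0],"claw": 1}
    - {"linear": [-0.03,0.328,0],"angular": [0,0,0],"claw": 1}
    - {"linear": [-0.03,0.328,0],"angular": [0,0,0],"claw": 1}
    - {"linear": [-0.03,0.328,0],"angular": [0,0,0],"claw": 1}
    - {"linear": [-0.03,0.328,0],"angular": [0,0,0],"claw": 1}
    - {"linear": [-0.03,0.328,0],"angular": [0,0,0],"claw": 1}
    - {"linear": [-0.03,0.328,0],"angular": [0,0,0],"claw": 1}
    - {"linear": [-0.03,0.328,0],"angular": [0,0,0],"claw": 1}
    - {"linear": [-0.03,0.328,0],"angular": [0,0,0],"claw": 1}
    - {"linear": [-0.03,0.328,0],"angular": [0,0,0],"claw": 1}

```text
time: 2.62
position: [412.4, 174.5, 360.1]
eef_rot: [1.0, -0.002, -0.0, -0.0]
contact_force: [-0.1, -0.7, -1.5]
finger_gap: 85.4
```

```bash
python3 - <<'E'
from h import *
a=np.load("w1.npy"); m=(a[0],a[1],a[2],a[3:].reshape(4,4))
for n,(u,v) in dict(r70=(139,473),r62=(366,151),r54=(650,125),r46=(673,425),r38=(387,438)).items(): print(n,w(m,225+u/4-.375,15+v/4-.375,34).round(1))
m=model("wrist"); im=optics.snapshot("wrist"); cv2.imwrite("pics/w2.png",im); np.save("w2.npy",np.array([*m[:3],*m[3].ravel()]))
s=status.sense();print(s['time'],s['position'],s['eef_rot'],s['finger_gap'])
print(p(m,(475,177,211)))
E
```

```text
r70 [463.4 -54.1  34. ]
r62 [ 578.6 -144.    34. ]
r54 [ 587.1 -246.1   34. ]
r46 [ 481.8 -262.6   34. ]
r38 [ 476.9 -151.6   34. ]
2.6667 [412.49669106 174.37955622 360.1307824 ] [ 9.99997502e-01 -2.14652235e-03 -2.69509858e-04 -5.61407190e-04] 85.35042785488103
[318.62764079 114.49335671]
```

View pics/w2.png

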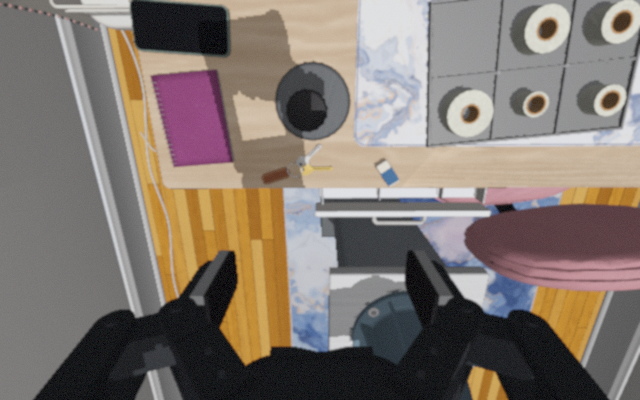

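```bash
python3 - <<'E'
from h import *
im=cv2.imread("pics/w2.png"); im=cv2.convertScaleAbs(im,alpha=2.2,beta=10)
crop(im,"pics/w2c.png",265,50,365,150,6)
E
```

```text
(no output)
```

View pics/w2c.png

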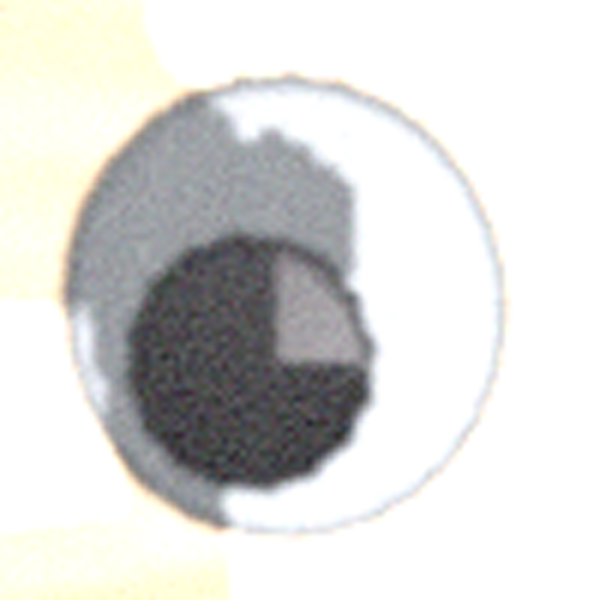

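```bash
python3 - <<'E'
from h import *
a=np.load("w2.npy"); m=(a[0],a[1],a[2],a[3:].reshape(4,4))
print(w(m,306.2,110.1,211), w(m,312.1,100.4,12))
def foot(u0,v0): pass
print(m[3][:3,3])
E
```

```text
[479.11584907 188.8581485  211.        ] [481.97085757 189.1103313   12.        ]
[496.76373793 174.2659966  503.48032718]
```

```bash
python3 - <<'E'
from h import *
m=model("top")
for P in [(479,189,211),(480,189,12),(463,-54,34),(587,-246,34)]: print(P,p(m,P))
m=model("scene")
for P in [(479,189,211),(480,189,12),(463,-54,34),(587,-246,34)]: print(P,p(m,P))
E
```

```text
(479, 189, 211) [219.46327996 228.33859722]
(480, 189, 12) [230.62173252 231.98928211]
(463, -54, 34) [305.86836624 236.41844273]
(587, -246, 34) [365.2800347  197.50100722]
(479, 189, 211) [321.46221339 252.32802791]
(480, 189, 12) [321.61686905 298.4590481 ]
(463, -54, 34) [363.95708171 239.79284051]
(587, -246, 34) [355.2844724  192.31973314]
```

>>> play_rows:
  motion:
    - {"linear": [0.067,0.0145,0],"claw": 1}
    - {"linear": [0.067,0.0145,-0.03],"claw": 1}
    - {"linear": [0.067,0.0145,-0.06],"claw": 1}
    - {"linear": [0.067,0.0145,-0.09],"claw": 1}
    - {"linear": [0.067,0.0145,-0.09],"claw": 1}
    - {"linear": [0.067,0.0145,-0.09],"claw": 1}

```text
invalid input at $.motion[0]: expected keys linear, angular, claw
```

```bash
cat >> h.py <<'E'
def look(tag,x0,y0,x1,y1,k,a=1.0,b=0):
    m=model("wrist"); im=optics.snapshot("wrist"); cv2.imwrite(f"pics/{tag}.png",im); np.save(f"{tag}.npy",np.array([*m[:3],*m[3].ravel()]))
    s=status.sense();print(s['time'],s['position'].round(1),s['contact_force'].round(1),round(s['finger_gap'],1))
    crop(cv2.convertScaleAbs(im,alpha=a,beta=b),f"pics/{tag}c.png",x0,y0,x1,y1,k); return m
def load(tag):
    a=np.load(f"{tag}.npy"); return (a[0],a[1],a[2],a[3:].reshape(4,4))
E
python3 - <<'E'
from h import *
m=look("w3",220,100,420,300,3,1.8,10)
print(p(m,(479.5,189,211)))
E
```

```text
2.7167 [412.5 174.4 360.2] [ 0.2 -0.4 -0.8] 85.7
[305.95224408 109.76529095]
```

View pics/w3c.png

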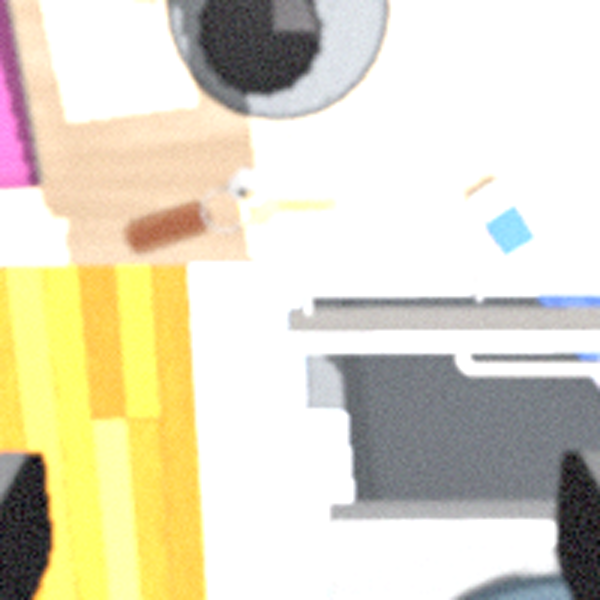

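>>> play_rows:
  motion:
    - {"linear": [0.067,0.0145,0],"angular": [0,0,0],"claw": 1}
    - {"linear": [0.067,0.0145,-0.03],"angular": [0,0,0],"claw": 1}
    - {"linear": [0.067,0.0145,-0.06],"angular": [0,0,0],"claw": 1}
    - {"linear": [0.067,0.0145,-0.09],"angular": [0,0,0],"claw": 1}
    - {"linear": [0.067,0.0145,-0.09],"angular": [0,0,0],"claw": 1}
    - {"linear": [0.067,0.0145,-0.09],"angular": [0,0,0],"claw": 1}

```text
time: 3.22
position: [478.8, 187.7, 269.1]
eef_rot: [1.0, -0.003, -0.002, -0.0]
contact_force: [-0.2, -0.0, 0.7]
finger_gap: 85.6
```

```bash
python3 - <<'E'
from h import *
m=look("w4",220,100,420,300,3,1.8,10)
print(p(m,(479.5,189,211)))
E
```

```text
3.2667 [480.  188.1 271.2] [-0.6  0.2  0.3] 85.1
[319.71181143 210.27667703]
```

View pics/w4c.png

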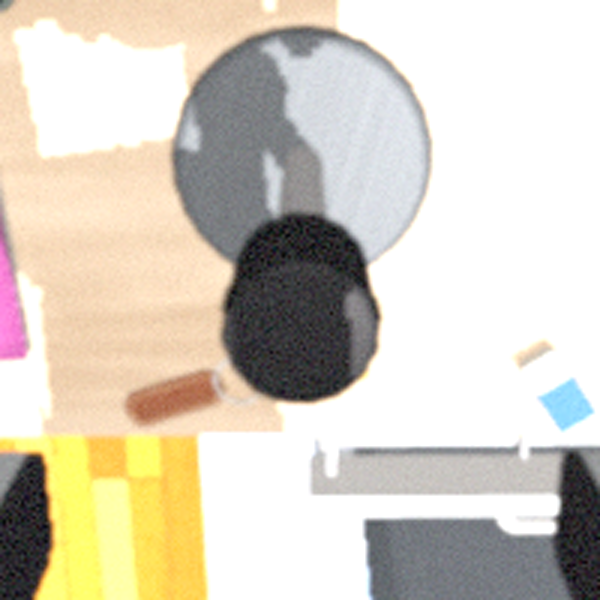

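>>> play_rows:
  motion:
    - {"linear": [0,0.001,-0.03],"angular": [0,0,0],"claw": 1}
    - {"linear": [0,0.001,-0.06],"angular": [0,0,0],"claw": 1}
    - {"linear": [0,0.001,-0.08],"angular": [0,0,0],"claw": 1}
    - {"linear": [0,0.001,-0.091],"angular": [0,0,0],"claw": 1}
    - {"linear": [0,0.001,-0.091],"angular": [0,0,0],"claw": 1}
    - {"linear": [0,0.001,-0.091],"angular": [0,0,0],"claw": -0.4}
    - {"linear": [0,0.001,-0.091],"angular": [0,0,0],"claw": -0.4}
    - {"linear": [0,0.001,-0.091],"angular": [0,0,0],"claw": -0.4}
    - {"linear": [0,0.001,-0.091],"angular": [0,0,0],"claw": -0.4}
    - {"linear": [0,0.001,-0.091],"angular": [0,0,0],"claw": -0.4}
    - {"linear": [0,0.001,-0.091],"angular": [0,0,0],"claw": -0.4}
    - {"linear": [0,0.001,-0.091],"angular": [0,0,0],"claw": -0.4}
    - {"linear": [0,0.001,-0.091],"angular": [0,0,0],"claw": -0.4}
  squeeze: 40

```text
time: 4.35
position: [481.1, 189.3, 182.1]
eef_rot: [1.0, -0.003, 0.001, -0.001]
contact_force: [-1.0, -0.1, 4.9]
finger_gap: 39.0
```

>>> play_rows:
  motion:
    - {"linear": [0,0,0.01],"angular": [0,0,0],"claw": -0.4}
    - {"linear": [0,0,0.03],"angular": [0,0,0],"claw": -0.4}
    - {"linear": [0,0,0.06],"angular": [0,0,0],"claw": -0.4}
    - {"linear": [0,0,0.06],"angular": [0,0,0],"claw": -0.4}
    - {"linear": [0,0,0.06],"angular": [0,0,0],"claw": -0.4}

```text
time: 4.77
position: [482.7, 189.6, 245.1]
eef_rot: [1.0, -0.003, 0.004, -0.001]
contact_force: [0.5, -0.0, -1.4]
finger_gap: 38.5
```

```bash
python3 - <<'E'
from h import *
m=look("w5",220,100,420,300,3,1.8,10)
print(p(m,(480,189,191)))
E
```

```text
4.8167 [481.6 189.4 243.4] [ 0.1  0.9 -0.2] 38.8
[322.43796355 217.42954564]
```

View pics/w5.png

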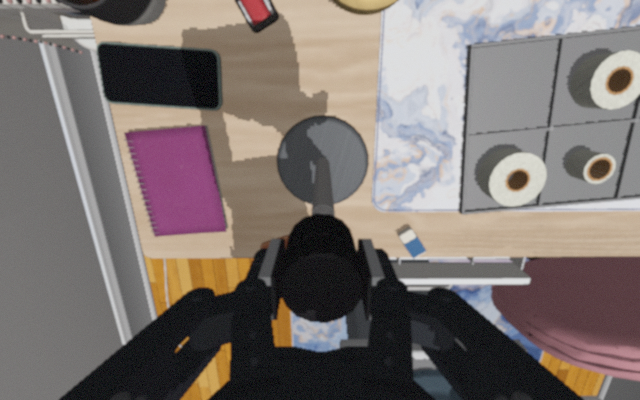

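>>> play_rows:
  motion:
    - {"linear": [0.03,-0.03,0.01],"angular": [0,0,0],"claw": -0.4}
    - {"linear": [0.06,-0.06,0.01],"angular": [0,0,0],"claw": -0.4}
    - {"linear": [0.09,-0.09,0],"angular": [0,0,0],"claw": -0.4}
    - {"linear": [0.098,-0.1,-0.04],"angular": [0,0,0],"claw": -0.4}
    - {"linear": [0.098,-0.1,-0.08],"angular": [0,0,0],"claw": -0.4}
    - {"linear": [0.098,-0.1,-0.12],"angular": [0,0,0],"claw": -0.4}
    - {"linear": [0.098,-0.1,-0.16],"angular": [0,0,0],"claw": -0.4}
    - {"linear": [0.098,-0.1,-0.19],"angular": [0,0,0],"claw": -0.4}
    - {"linear": [0.098,-0.1,-0.205],"angular": [0,0,0],"claw": -0.4}
    - {"linear": [0.098,-0.1,-0.212],"angular": [0,0,0],"claw": -0.4}
    - {"linear": [0.098,-0.1,-0.218],"angular": [0,0,0],"claw": -0.4}
    - {"linear": [0.098,-0.1,-0.222],"angular": [0,0,0],"claw": -0.4}
    - {"linear": [0.098,-0.1,-0.222],"angular": [0,0,0],"claw": -0.4}
    - {"linear": [0.098,-0.1,-0.222],"angular": [0,0,0],"claw": -0.4}

```text
time: 5.98
position: [580.5, 89.5, 22.5]
eef_rot: [1.0, -0.003, 0.003, -0.001]
contact_force: [0.8, -0.1, -0.8]
finger_gap: 38.6
```

>>> play_rows:
  motion:
    - {"linear": [0,0,-0.002],"angular": [0,0,0],"claw": -0.4}
    - {"linear": [0,0,-0.004],"angular": [0,0,0],"claw": -0.4}
    - {"linear": [0,0,-0.005],"angular": [0,0,0],"claw": -0.4}
    - {"linear": [0,0,-0.005],"angular": [0,0,0],"claw": -0.4}

```text
time: 6.32
position: [580.5, 89.5, 17.6]
eef_rot: [1.0, -0.003, 0.004, -0.001]
contact_force: [-0.3, -0.9, -0.8]
finger_gap: 38.8
```

>>> play_rows:
  motion:
    - {"linear": [0,0,-0.002],"angular": [0,0,0],"claw": -0.4}
    - {"linear": [0,0,-0.003],"angular": [0,0,0],"claw": -0.4}
    - {"linear": [0,0,-0.003],"angular": [0,0,0],"claw": -0.4}

```text
time: 6.57
position: [581.1, 89.5, 16.2]
eef_rot: [1.0, -0.003, 0.004, -0.001]
contact_force: [-4.6, 0.1, 11.4]
finger_gap: 39.1
```

>>> play_rows:
  motion:
    - {"linear": [0,0,0.001],"angular": [0,0,0],"claw": 0.2}
    - {"linear": [0,0,0.001],"angular": [0,0,0],"claw": 1}
    - {"linear": [0,0,0.001],"angular": [0,0,0],"claw": 1}
    - {"linear": [0,0,0.001],"angular": [0,0,0],"claw": 1}
    - {"linear": [0,0,0.001],"angular": [0,0,0],"claw": 1}
    - {"linear": [0,0,0.001],"angular": [0,0,0],"claw": 1}
    - {"linear": [0,0,0.03],"angular": [0,0,0],"claw": 1}
    - {"linear": [0,0,0.06],"angular": [0,0,0],"claw": 1}
    - {"linear": [0,0,0.085],"angular": [0,0,0],"claw": 1}
    - {"linear": [-0.118,-0.1435,0.085],"angular": [0,0,0],"claw": 1}
    - {"linear": [-0.118,-0.1435,0.085],"angular": [0,0,0],"claw": 1}
    - {"linear": [-0.118,-0.1435,0.085],"angular": [0,0,0],"claw": 1}
    - {"linear": [-0.118,-0.1435,0.085],"angular": [0,0,0],"claw": 1}
    - {"linear": [-0.118,-0.1435,0.085],"angular": [0,0,0],"claw": 1}
    - {"linear": [-0.118,-0.1435,0.085],"angular": [0,0,0],"claw": 1}
    - {"linear": [-0.118,-0.1435,0.085],"angular": [0,0,0],"claw": 1}

```text
time: 7.9
position: [462.8, -54.8, 101.4]
eef_rot: [1.0, -0.004, 0.004, -0.001]
contact_force: [0.1, -0.5, -0.0]
finger_gap: 85.5
```

```bash
python3 - <<'E'
from h import *
m=look("w6",220,100,420,300,3,1.2,0)
print(p(m,(463.4,-54.1,34)))
E
```

```text
7.95 [463.4 -54.2 101.5] [ 0.6 -0.4 -0.4] 85.4
[320.63182283 206.68480024]
```

View pics/w6.png

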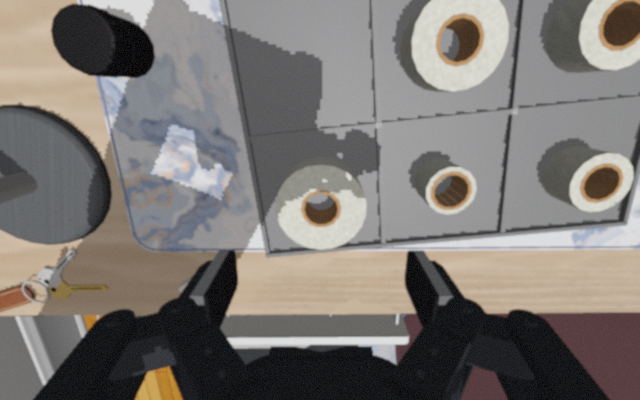

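View pics/w6c.png

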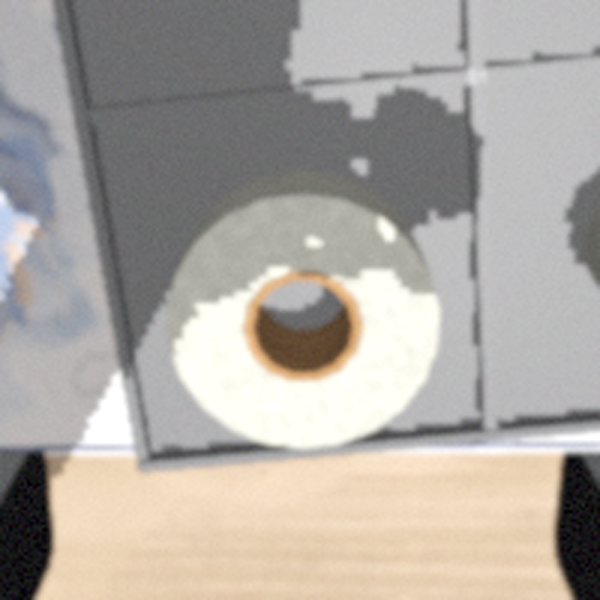

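>>> play_rows:
  motion:
    - {"linear": [-0.0005,-0.0005,-0.035],"angular": [0,0,0],"claw": 1}
    - {"linear": [-0.0005,-0.0005,-0.07],"angular": [0,0,0],"claw": 1}
    - {"linear": [-0.0005,-0.0005,-0.09],"angular": [0,0,0],"claw": 1}
    - {"linear": [-0.0005,-0.0005,-0.097],"angular": [0,0,0],"claw": 1}
    - {"linear": [-0.0005,-0.0005,-0.097],"angular": [0,0,0],"claw": 1}
    - {"linear": [-0.0005,-0.0005,-0.097],"angular": [0,0,0],"claw": 0.3}
    - {"linear": [-0.0005,-0.0005,-0.097],"angular": [0,0,0],"claw": 0.3}
    - {"linear": [-0.0005,-0.0005,-0.097],"angular": [0,0,0],"claw": 0.3}
    - {"linear": [-0.0005,-0.0005,-0.097],"angular": [0,0,0],"claw": 0.3}
    - {"linear": [-0.0005,-0.0005,-0.097],"angular": [0,0,0],"claw": 0.3}
    - {"linear": [-0.0005,-0.0005,-0.097],"angular": [0,0,0],"claw": 0.3}

```text
time: 8.87
position: [464.5, -54.8, 6.3]
eef_rot: [1.0, -0.003, 0.006, -0.001]
contact_force: [-0.9, 3.6, 7.6]
finger_gap: 64.6
```

```bash
python3 - <<'E'
from h import *
m=look("w7",220,100,420,300,3,1.2,0)
E
```

```text
8.9167 [464.5 -54.8   6.3] [-1.1  3.5  7.2] 64.6
```

View pics/w7.png

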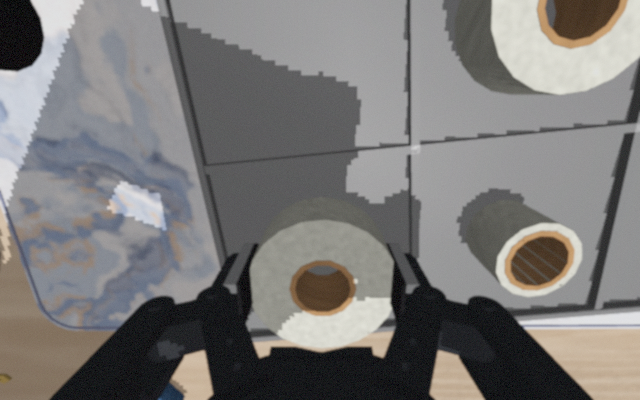

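>>> play_rows:
  motion:
    - {"linear": [0,0,0.02],"angular": [0,0,0],"claw": 0.3}
    - {"linear": [0,0,0.04],"angular": [0,0,0],"claw": 0.3}
    - {"linear": [0,0,0.08],"angular": [0,0,0],"claw": 0.3}
    - {"linear": [0,0,0.08],"angular": [0,0,0],"claw": 0.3}
    - {"linear": [0,0,0.08],"angular": [0,0,0],"claw": 0.3}

```text
time: 9.33
position: [467.1, -55.8, 89.6]
eef_rot: [1.0, -0.003, 0.01, 0.001]
contact_force: [0.0, -0.1, -1.6]
finger_gap: 64.2
```

```bash
python3 - <<'E'
from h import *
m=look("w8",220,180,420,360,3,1.5,0)
s=status.sense(); P=s['position']
for h in (28,30,32): print(p(m,P+[0,0,h]))
E
```

```text
9.3833 [465.5 -55.2  87.8] [ 0.1  1.2 -1.3] 64.4
[320.38995867 283.02655557]
[320.38770037 285.61914105]
[320.38537823 288.28500939]
```

View pics/w8c.png

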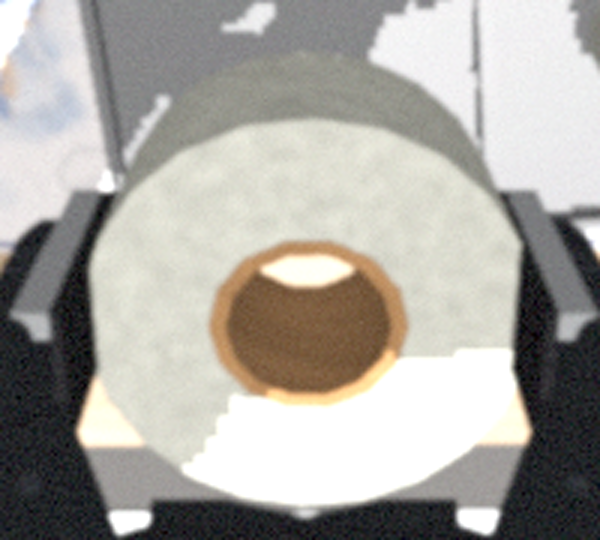

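```bash
python3 - <<'E'
from h import *
m=load("w8"); s=status.sense(); P=s['position']; print(P,s['eef_rot'].round(4))
for h in (26,28,30): print(h,w(m,322.7,287,P[2]+h)-P)
# outer edges: left 88->, right 522
for h in (28,): print(w(m,220+88/3-.33,280,P[2]+h),w(m,220+522/3-.33,280,P[2]+h))
E
```

```text
[465.51923089 -55.16173686  87.75544409] [ 1.0e+00 -3.2e-03  7.7e-03  2.0e-04]
26 [-3.62517267 -1.08245838 26.        ]
28 [-2.19030017 -1.07451219 28.        ]
30 [-0.75542768 -1.06656599 30.        ]
[467.39195367 -21.82139437 115.75544409] [466.93797081 -89.42847598 115.75544409]
```

>>> play_rows:
  motion:
    - {"linear": [0,0,0.04],"angular": [0,0.5,0],"claw": 0.3}
    - {"linear": [0,0,0.08],"angular": [0,1,0],"claw": 0.3}
    - {"linear": [0,0,0.12],"angular": [0,1,0],"claw": 0.3}
    - {"linear": [-0.036,0.244,0.175],"angular": [0,1,0],"claw": 0.3}
    - {"linear": [-0.036,0.244,0.175],"angular": [0,1,0],"claw": 0.3}
    - {"linear": [-0.036,0.244,0.175],"angular": [0,1,0],"claw": 0.3}
    - {"linear": [-0.036,0.244,0.175],"angular": [0,1,0],"claw": 0.3}
    - {"linear": [-0.036,0.244,0.175],"angular": [0,1,0],"claw": 0.3}
    - {"linear": [-0.036,0.244,0.175],"angular": [0,1,0],"claw": 0.3}
    - {"linear": [-0.036,0.244,0.175],"angular": [0,1,0],"claw": 0.3}
    - {"linear": [-0.036,0.244,0.175],"angular": [0,1,0],"claw": 0.3}
    - {"linear": [-0.036,0.244,0.175],"angular": [0,1,0],"claw": 0.3}
    - {"linear": [-0.036,0.244,0.175],"angular": [0,1,0],"claw": 0.3}

```text
time: 10.47
position: [429.2, 187.6, 261.4]
eef_rot: [1.0, -0.004, -0.002, 0.001]
contact_force: [-0.1, 0.3, -1.8]
finger_gap: 64.5
```

```bash
python3 - <<'E'
from h import *
m=look("w9",260,80,380,200,5,1.8,0)
print(p(m,(480,189,191)),status.sense()['eef_rot'].round(4))
E
```

```text
10.5167 [429.4 187.4 261.6] [-0.4 -0.  -2.3] 64.6
[318.82474182 139.29417394] [ 1.0e+00 -4.2e-03 -2.1e-03  6.0e-04]
```

View pics/w9.png

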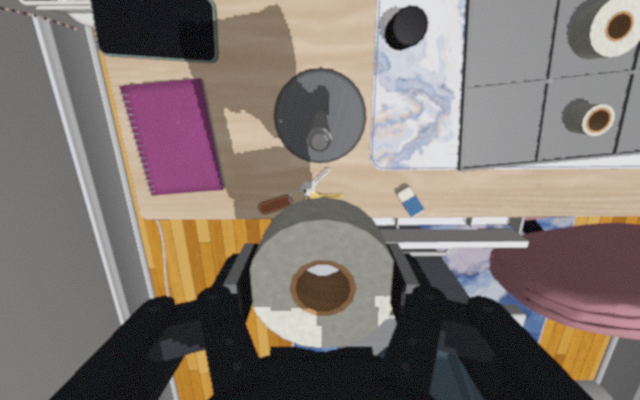

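View pics/w9c.png

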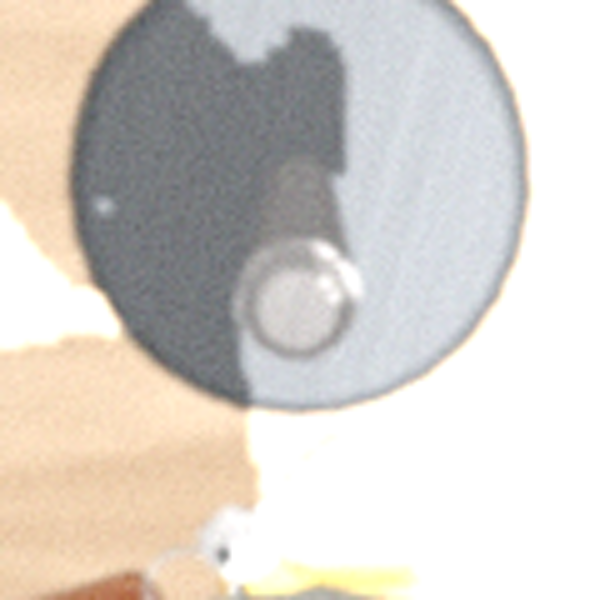

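>>> play_rows:
  motion:
    - {"linear": [0.03,0.0025,-0.02],"angular": [0,-0.3,0],"claw": 0.3}
    - {"linear": [0.051,0.0025,-0.04],"angular": [0,-0.3,0],"claw": 0.3}
    - {"linear": [0.051,0.0025,-0.05],"angular": [0,-0.3,0],"claw": 0.3}
    - {"linear": [0.051,0.0025,-0.05],"angular": [0,-0.3,0],"claw": 0.3}
    - {"linear": [0.051,0.0025,-0.05],"angular": [0,-0.3,0],"claw": 0.3}
    - {"linear": [0.051,0.0025,-0.056],"angular": [0,-0.3,0],"claw": 0.3}
    - {"linear": [0.051,0.0025,-0.066],"angular": [0,-0.3,0],"claw": 0.3}
    - {"linear": [0.051,0.0025,-0.072],"angular": [0,-0.3,0],"claw": 0.3}
    - {"linear": [0.051,0.0025,-0.076],"angular": [0,-0.3,0],"claw": 0.3}
    - {"linear": [0.051,0.0025,-0.076],"angular": [0,-0.3,0],"claw": 0.3}

```text
time: 11.35
position: [479.4, 189.9, 184.5]
eef_rot: [1.0, -0.004, -0.0, 0.001]
contact_force: [-0.6, 0.3, -1.3]
finger_gap: 64.7
```

```bash
python3 - <<'E'
from h import *
m=look("w10",220,180,420,360,3,1.8,0)
print(status.sense()['eef_rot'].round(4))
E
```

```text
11.4 [479.8 189.9 185.1] [-0.1 -0.3 -1.3] 64.6
[ 1.0e+00 -4.1e-03  0.0e+00  6.0e-04]
```

View pics/w10c.png

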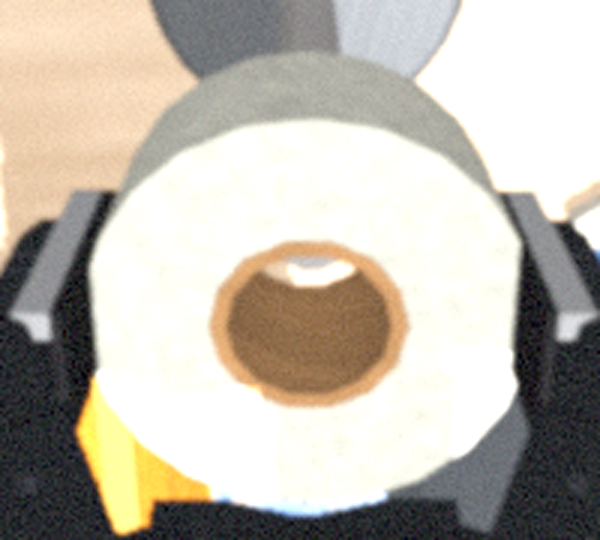

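>>> play_rows:
  motion:
    - {"linear": [0.0005,0,-0.008],"angular": [0,0,0],"claw": 0.3}
    - {"linear": [0.0005,0,-0.016],"angular": [0,0,0],"claw": 0.3}
    - {"linear": [0.0005,0,-0.026],"angular": [0,0,0],"claw": 0.3}
    - {"linear": [0.0005,0,-0.035],"angular": [0,0,0],"claw": 0.3}
    - {"linear": [0.0005,0,-0.035],"angular": [0,0,0],"claw": 0.3}

```text
time: 11.82
position: [478.6, 189.6, 147.3]
eef_rot: [1.0, -0.004, -0.002, 0.001]
contact_force: [-1.2, -0.6, -2.8]
finger_gap: 64.2
```

```bash
python3 - <<'E'
from h import *
m=look("w11",220,180,420,360,3,1.5,0)
E
```

```text
11.8667 [479.1 189.7 148.4] [-0.2  0.4 -1.3] 64.4
```

View pics/w11c.png

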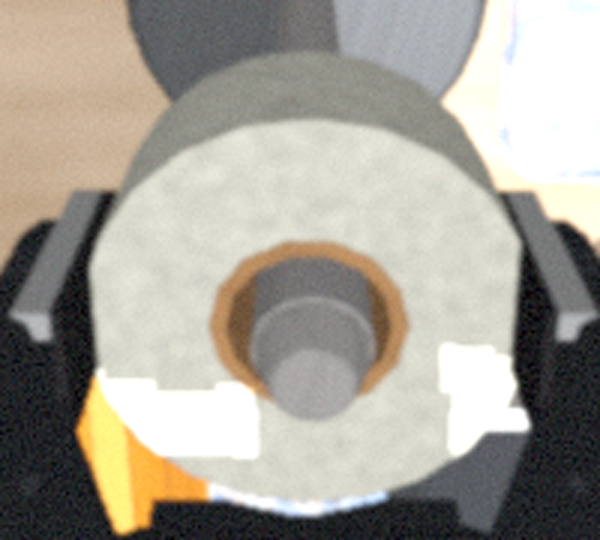

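>>> play_rows:
  motion:
    - {"linear": [0,0,0],"angular": [0,0,0],"claw": 1}
    - {"linear": [0,0,0],"angular": [0,0,0],"claw": 1}
    - {"linear": [0,0,0],"angular": [0,0,0],"claw": 1}
    - {"linear": [0,0,0],"angular": [0,0,0],"claw": 1}
    - {"linear": [0,0,0],"angular": [0,0,0],"claw": 1}
    - {"linear": [0,0,0],"angular": [0,0,0],"claw": 1}
    - {"linear": [0,0,0.03],"angular": [0,0,0],"claw": 1}
    - {"linear": [0,0,0.06],"angular": [0,0,0],"claw": 1}
    - {"linear": [0,0,0.08],"angular": [0,0,0],"claw": 1}

```text
time: 12.62
position: [479.8, 189.9, 230.9]
eef_rot: [1.0, -0.004, -0.0, 0.001]
contact_force: [1.0, -0.3, 0.6]
finger_gap: 85.2
```

```bash
python3 - <<'E'
from h import *
im=optics.snapshot("scene"); crop(im,"pics/s1c.png",230,140,430,340,3)
print(status.sense()['position'])
E
```

```text
[481.98101479 190.27188636 234.96122492]
```

View pics/s1c.png

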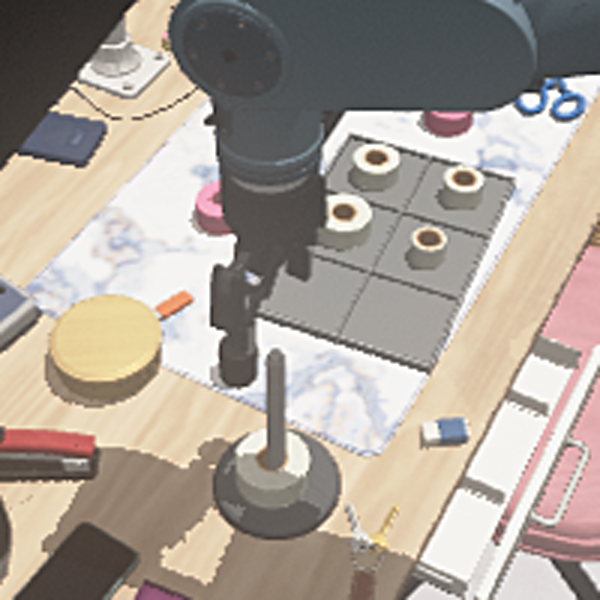

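>>> play_rows:
  motion:
    - {"linear": [0.098,-0.334,0],"angular": [0,0,0.3],"claw": 1}
    - {"linear": [0.098,-0.334,0],"angular": [0,0,0.3],"claw": 1}
    - {"linear": [0.098,-0.334,0],"angular": [0,0,0.3],"claw": 1}
    - {"linear": [0.098,-0.334,0],"angular": [0,0,0.3],"claw": 1}
    - {"linear": [0.098,-0.334,0],"angular": [0,0,0.3],"claw": 1}
    - {"linear": [0.098,-0.334,0],"angular": [0,0,0.3],"claw": 1}
    - {"linear": [0.098,-0.334,-0.05],"angular": [0,0,0.3],"claw": 1}
    - {"linear": [0.098,-0.334,-0.13],"angular": [0,0,0.3],"claw": 1}
    - {"linear": [0.098,-0.334,-0.13],"angular": [0,0,0.3],"claw": 1}
    - {"linear": [0.098,-0.334,-0.13],"angular": [0,0,0.3],"claw": 1}
    - {"linear": [0.098,-0.334,-0.13],"angular": [0,0,0.3],"claw": 1}
    - {"linear": [0.098,-0.334,-0.13],"angular": [0,0,0.3],"claw": 1}
    - {"linear": [0.098,-0.334,-0.13],"angular": [0,0,0.3],"claw": 1}

```text
time: 13.75
position: [580.4, -143.6, 105.8]
eef_rot: [1.0, -0.001, 0.003, 0.0]
contact_force: [-0.0, 0.0, 0.3]
finger_gap: 85.5
```

```bash
python3 - <<'E'
from h import *
m=look("w12",220,100,420,300,3,1.2,0)
print(p(m,(578.6,-144,34)),status.sense()['eef_rot'].round(4))
E
```

```text
13.8 [ 581.2 -143.5  107.1] [ 0.3  0.4 -0.7] 85.6
[321.90879127 207.32093287] [ 1.0e+00 -1.1e-03  4.2e-03  8.0e-04]
```

View pics/w12c.png

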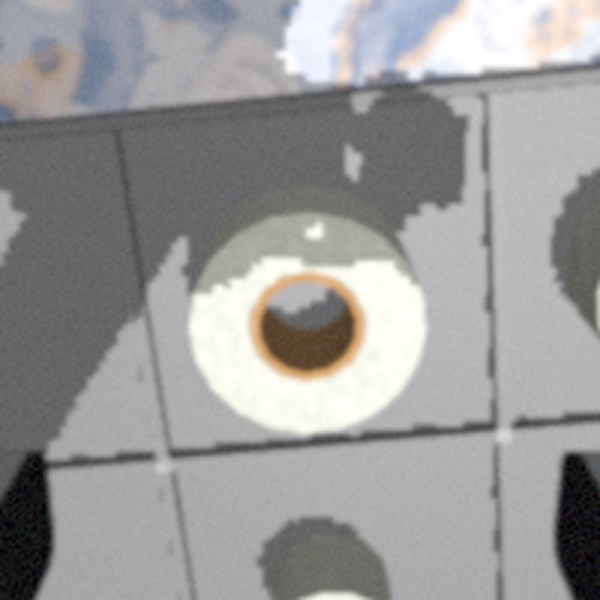

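>>> play_rows:
  motion:
    - {"linear": [-0.003,-0.001,-0.03],"angular": [0,0.4,0],"claw": 1}
    - {"linear": [-0.003,-0.001,-0.06],"angular": [0,0.4,0],"claw": 1}
    - {"linear": [-0.003,-0.001,-0.09],"angular": [0,0.4,0],"claw": 1}
    - {"linear": [-0.003,-0.001,-0.102],"angular": [0,0.4,0],"claw": 1}
    - {"linear": [-0.003,-0.001,-0.102],"angular": [0,0.4,0],"claw": 1}
    - {"linear": [-0.003,-0.001,-0.102],"angular": [0,0.4,0],"claw": 0.15}
    - {"linear": [-0.003,-0.001,-0.102],"angular": [0,0.4,0],"claw": 0.15}
    - {"linear": [-0.003,-0.001,-0.102],"angular": [0,0.4,0],"claw": 0.15}
    - {"linear": [-0.003,-0.001,-0.102],"angular": [0,0.4,0],"claw": 0.15}
    - {"linear": [-0.003,-0.001,-0.102],"angular": [0,0.4,0],"claw": 0.15}
    - {"linear": [-0.003,-0.001,-0.102],"angular": [0,0.4,0],"claw": 0.15}
    - {"linear": [-0.003,-0.001,-0.102],"angular": [0,0.4,0],"claw": 0.15}

```text
time: 14.8
position: [580.4, -145.1, 8.6]
eef_rot: [1.0, -0.001, 0.003, 0.002]
contact_force: [-2.5, 2.0, 8.1]
finger_gap: 57.8
```

>>> play_rows:
  motion:
    - {"linear": [0,0,0.04],"angular": [0,0.4,0],"claw": 0.15}
    - {"linear": [0,0,0.08],"angular": [0,0.4,0],"claw": 0.15}
    - {"linear": [0,0,0.12],"angular": [0,0.4,0],"claw": 0.15}
    - {"linear": [-0.01,0.03,0.15],"angular": [0,0.4,0],"claw": 0.15}
    - {"linear": [-0.02,0.06,0.18],"angular": [0,0.4,0],"claw": 0.15}
    - {"linear": [-0.03,0.09,0.205],"angular": [0,0.4,0],"claw": 0.15}
    - {"linear": [-0.099,0.334,0.205],"angular": [0,0.4,0],"claw": 0.15}
    - {"linear": [-0.099,0.334,0.205],"angular": [0,0.4,0],"claw": 0.15}
    - {"linear": [-0.099,0.334,0.205],"angular": [0,0.4,0],"claw": 0.15}
    - {"linear": [-0.099,0.334,0.205],"angular": [0,0.4,0],"claw": 0.15}
    - {"linear": [-0.099,0.334,0.205],"angular": [0,0.4,0],"claw": 0.15}
    - {"linear": [-0.099,0.334,0.205],"angular": [0,0.4,0],"claw": 0.15}
    - {"linear": [-0.099,0.334,0.205],"angular": [0,0.4,0],"claw": 0.15}
    - {"linear": [-0.099,0.334,0.205],"angular": [0,0.4,0],"claw": 0.15}
    - {"linear": [-0.099,0.334,0.205],"angular": [0,0.4,0],"claw": 0.15}
    - {"linear": [-0.099,0.334,0.205],"angular": [0,0.4,0],"claw": 0.15}

```text
time: 16.13
position: [482.1, 187.8, 214.5]
eef_rot: [1.0, -0.001, 0.0, 0.002]
contact_force: [-0.1, -0.6, -1.1]
finger_gap: 57.8
```

```bash
cat >> h.py <<'E'
def held(tag,u,v,h):
    "hole centre (full-image px) of held roll at TCP+h -> offset from TCP"
    m=load(tag); P=status.sense()['position']; print((w(m,u,v,P[2]+h)-P).round(1))
E
python3 - <<'E'
from h import *
m=look("w13",220,180,420,360,3,1.5,0)
print(status.sense()['eef_rot'].round(4))
E
```

```text
16.1833 [482.1 187.6 214.2] [ 0.3  0.1 -0.2] 57.3
[ 1.     -0.0019 -0.      0.0018]
```

View pics/w13c.png

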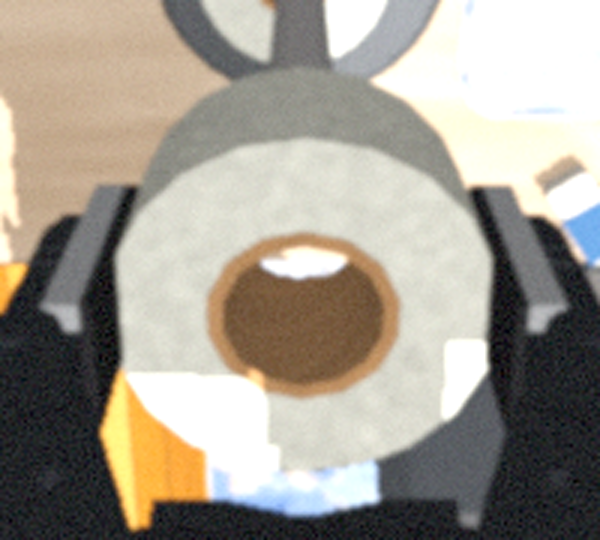

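```bash
python3 - <<'E'
from h import *
held("w13",321.0,285,25.5)
held("w11",322.7,287,28)
print(status.sense()['position'])
E
```

```text
[-2.9  0.7 25.5]
[45.   1.8 28. ]
[482.1264326  187.55518091 214.19858356]
```

>>> play_rows:
  motion:
    - {"linear": [0,0.0012,-0.01],"angular": [0,0,0],"claw": 0.15}
    - {"linear": [0,0.0012,-0.02],"angular": [0,0,0],"claw": 0.15}
    - {"linear": [0,0.0012,-0.028],"angular": [0,0,0],"claw": 0.15}
    - {"linear": [0,0.0012,-0.034],"angular": [0,0,0],"claw": 0.15}
    - {"linear": [0,0.0012,-0.04],"angular": [0,0,0],"claw": 0.15}
    - {"linear": [0,0.0012,-0.05],"angular": [0,0,0],"claw": 0.15}
    - {"linear": [0,0.0012,-0.06],"angular": [0,0,0],"claw": 0.15}
    - {"linear": [0,0.0012,-0.064],"angular": [0,0,0],"claw": 0.15}
    - {"linear": [0,0.0012,-0.064],"angular": [0,0,0],"claw": 0.15}

```text
time: 16.93
position: [481.1, 188.6, 148.5]
eef_rot: [1.0, -0.002, -0.001, 0.002]
contact_force: [-0.5, -0.6, -1.0]
finger_gap: 57.7
```

```bash
python3 - <<'E'
from h import *
m=look("w14",220,180,420,360,3,1.5,0)
E
```

```text
16.9833 [481.6 188.7 149.4] [ 0.3 -0.4 -0.3] 57.6
```

View pics/w14c.png

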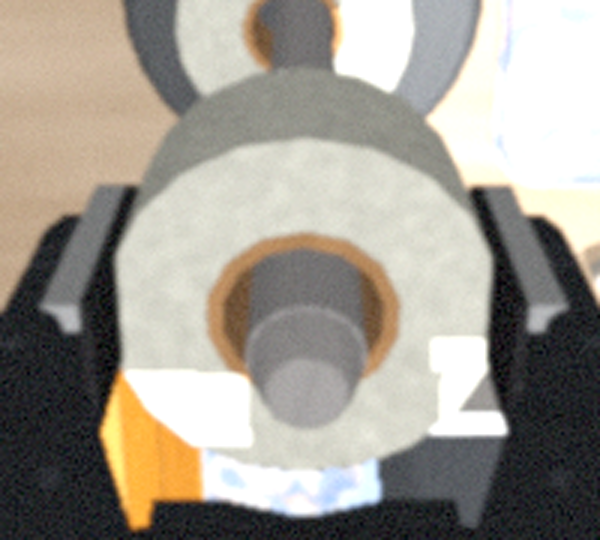

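>>> play_rows:
  motion:
    - {"linear": [0,0,0],"angular": [0,0,0],"claw": 1}
    - {"linear": [0,0,0],"angular": [0,0,0],"claw": 1}
    - {"linear": [0,0,0],"angular": [0,0,0],"claw": 1}
    - {"linear": [0,0,0],"angular": [0,0,0],"claw": 1}
    - {"linear": [0,0,0],"angular": [0,0,0],"claw": 1}
    - {"linear": [0,0,0.03],"angular": [0,0,0],"claw": 1}
    - {"linear": [0,0,0.06],"angular": [0,0,0],"claw": 1}
    - {"linear": [0,0,0.08],"angular": [0,0,0],"claw": 1}
    - {"linear": [0.105,-0.435,0.08],"angular": [0,0,0],"claw": 1}
    - {"linear": [0.105,-0.435,0.08],"angular": [0,0,0],"claw": 1}
    - {"linear": [0.105,-0.435,0.08],"angular": [0,0,0],"claw": 1}
    - {"linear": [0.105,-0.435,0.08],"angular": [0,0,0],"claw": 1}
    - {"linear": [0.105,-0.435,0.08],"angular": [0,0,0],"claw": 1}
    - {"linear": [0.105,-0.435,0.08],"angular": [0,0,0],"claw": 1}
    - {"linear": [0.105,-0.435,0.06],"angular": [0,0,0],"claw": 1}
    - {"linear": [0.105,-0.435,0.03],"angular": [0,0,0],"claw": 1}
    - {"linear": [0.105,-0.435,-0.01],"angular": [0,0,0],"claw": 1}
    - {"linear": [0.105,-0.435,-0.044],"angular": [0,0,0],"claw": 1}
    - {"linear": [0.105,-0.435,-0.044],"angular": [0,0,0],"claw": 1}
    - {"linear": [0.105,-0.435,-0.044],"angular": [0,0,0],"claw": 1}

```text
time: 18.65
position: [586.3, -248.4, 103.4]
eef_rot: [1.0, -0.002, -0.001, 0.002]
contact_force: [-0.5, -0.1, 0.5]
finger_gap: 85.4
```

```bash
python3 - <<'E'
from h import *
im=optics.snapshot("scene"); crop(im,"pics/s2c.png",230,140,430,340,3)
m=look("w15",220,100,420,300,3,1.2,0)
print(p(m,(587.1,-246.1,34)),status.sense()['eef_rot'].round(4))
E
```

```text
18.75 [ 583.7 -248.2   99.5] [-0.7  0.8 -1.4] 85.2
[315.14630106 204.24826844] [ 1.0e+00 -3.7e-03 -4.5e-03 -1.0e-04]
```

View pics/s2c.png

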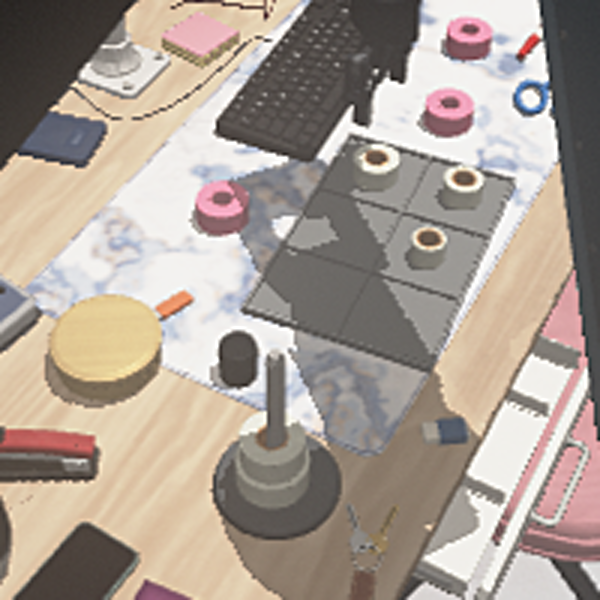

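View pics/w15c.png

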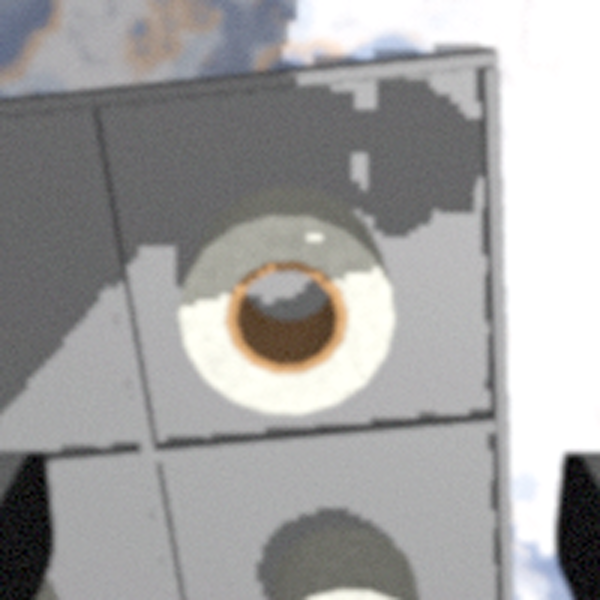

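>>> play_rows:
  motion:
    - {"linear": [0.003,0.002,-0.03],"angular": [0,-0.4,0],"claw": 1}
    - {"linear": [0.003,0.002,-0.06],"angular": [0,-0.4,0],"claw": 1}
    - {"linear": [0.003,0.002,-0.085],"angular": [0,-0.4,0],"claw": 1}
    - {"linear": [0.003,0.002,-0.095],"angular": [0,-0.4,0],"claw": 1}
    - {"linear": [0.003,0.002,-0.095],"angular": [0,-0.4,0],"claw": 1}
    - {"linear": [0.003,0.002,-0.095],"angular": [0,-0.4,0],"claw": 0}
    - {"linear": [0.003,0.002,-0.095],"angular": [0,-0.4,0],"claw": 0}
    - {"linear": [0.003,0.002,-0.095],"angular": [0,-0.4,0],"claw": 0}
    - {"linear": [0.003,0.002,-0.095],"angular": [0,-0.4,0],"claw": 0}
    - {"linear": [0.003,0.002,-0.095],"angular": [0,-0.4,0],"claw": 0}
    - {"linear": [0.003,0.002,-0.095],"angular": [0,-0.4,0],"claw": 0}
    - {"linear": [0.003,0.002,-0.095],"angular": [0,-0.4,0],"claw": 0}
    - {"linear": [0.003,0.002,-0.095],"angular": [0,-0.4,0],"claw": 0}

```text
time: 19.83
position: [588.5, -247.0, 7.6]
eef_rot: [1.0, -0.004, 0.001, 0.001]
contact_force: [-1.5, 0.9, 5.2]
finger_gap: 51.7
```

>>> play_rows:
  motion:
    - {"linear": [0,0,0.04],"angular": [0,0,0.3],"claw": 0}
    - {"linear": [0,0,0.08],"angular": [0,0,0.3],"claw": 0}
    - {"linear": [0,0,0.12],"angular": [0,0,0.3],"claw": 0}
    - {"linear": [-0.01,0.03,0.15],"angular": [0,0,0.3],"claw": 0}
    - {"linear": [-0.02,0.06,0.18],"angular": [0,0,0.3],"claw": 0}
    - {"linear": [-0.03,0.09,0.205],"angular": [0,0,0.3],"claw": 0}
    - {"linear": [-0.107,0.437,0.205],"angular": [0,0,0.3],"claw": 0}
    - {"linear": [-0.107,0.437,0.205],"angular": [0,0,0.3],"claw": 0}
    - {"linear": [-0.107,0.437,0.205],"angular": [0,0,0.3],"claw": 0}
    - {"linear": [-0.107,0.437,0.205],"angular": [0,0,0.3],"claw": 0}
    - {"linear": [-0.107,0.437,0.205],"angular": [0,0,0.3],"claw": 0}
    - {"linear": [-0.107,0.437,0.205],"angular": [0,0,0.3],"claw": 0}
    - {"linear": [-0.107,0.437,0.205],"angular": [0,0,0.3],"claw": 0}
    - {"linear": [-0.107,0.437,0.205],"angular": [0,0,0.3],"claw": 0}
    - {"linear": [-0.107,0.437,0.205],"angular": [0,0,0.3],"claw": 0}
    - {"linear": [-0.107,0.437,0.205],"angular": [0,0,0.3],"claw": 0}
    - {"linear": [-0.107,0.437,0.205],"angular": [0,0,0.3],"claw": 0}
    - {"linear": [-0.107,0.437,0.205],"angular": [0,0,0.3],"claw": 0}

```text
time: 21.33
position: [481.9, 189.8, 213.7]
eef_rot: [1.0, -0.001, 0.002, 0.001]
contact_force: [0.5, 0.3, -0.3]
finger_gap: 51.9
```

```bash
python3 - <<'E'
from h import *
m=look("w16",220,180,420,360,3,1.5,0)
print(status.sense()['eef_rot'].round(4))
E
```

```text
21.3833 [482.  189.2 213.4] [-0.2  0.6 -1.2] 52.0
[ 1.     -0.0013  0.0017  0.0011]
```

View pics/w16c.png

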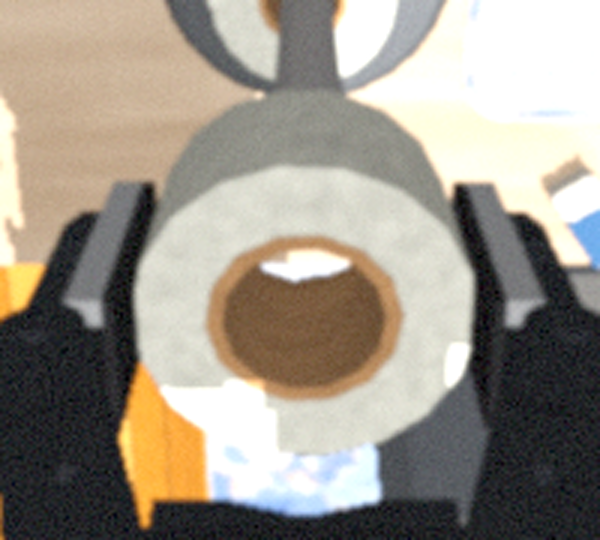

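>>> play_rows:
  motion:
    - {"linear": [0,0,-0.01],"angular": [0,0,0],"claw": 0}
    - {"linear": [0,0,-0.02],"angular": [0,0,0],"claw": 0}
    - {"linear": [0,0,-0.028],"angular": [0,0,0],"claw": 0}
    - {"linear": [0,0,-0.034],"angular": [0,0,0],"claw": 0}
    - {"linear": [0,0,-0.04],"angular": [0,0,0],"claw": 0}
    - {"linear": [0,0,-0.05],"angular": [0,0,0],"claw": 0}
    - {"linear": [0,0,-0.06],"angular": [0,0,0],"claw": 0}
    - {"linear": [0,0,-0.064],"angular": [0,0,0],"claw": 0}
    - {"linear": [0,0,-0.064],"angular": [0,0,0],"claw": 0}

```text
time: 22.13
position: [480.9, 189.1, 147.7]
eef_rot: [1.0, -0.001, 0.0, 0.001]
contact_force: [0.9, -0.5, -1.2]
finger_gap: 51.8
```

```bash
python3 - <<'E'
from h import *
m=look("w17",220,180,420,360,3,1.5,0)
E
```

```text
22.1833 [481.5 189.2 148.6] [ 0.5  0.2 -0.5] 52.1
```

View pics/w17c.png

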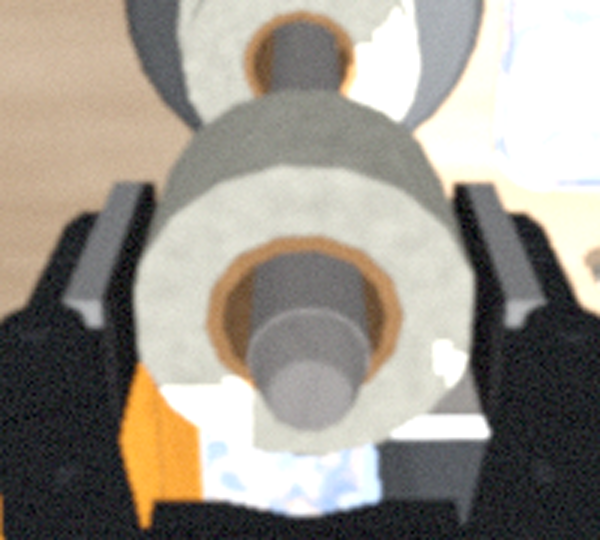

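>>> play_rows:
  motion:
    - {"linear": [0,0,0],"angular": [0,0,0],"claw": 1}
    - {"linear": [0,0,0],"angular": [0,0,0],"claw": 1}
    - {"linear": [0,0,0],"angular": [0,0,0],"claw": 1}
    - {"linear": [0,0,0],"angular": [0,0,0],"claw": 1}
    - {"linear": [0,0,0],"angular": [0,0,0],"claw": 1}
    - {"linear": [0,0,0.03],"angular": [0,0,0],"claw": 1}
    - {"linear": [0,0,0.06],"angular": [0,0,0],"claw": 1}
    - {"linear": [0,0,0.08],"angular": [0,0,0],"claw": 1}
    - {"linear": [0.001,-0.451,0.08],"angular": [0,0,0],"claw": 1}
    - {"linear": [0.001,-0.451,0.08],"angular": [0,0,0],"claw": 1}
    - {"linear": [0.001,-0.451,0.08],"angular": [0,0,0],"claw": 1}
    - {"linear": [0.001,-0.451,0.08],"angular": [0,0,0],"claw": 1}
    - {"linear": [0.001,-0.451,0.08],"angular": [0,0,0],"claw": 1}
    - {"linear": [0.001,-0.451,0.08],"angular": [0,0,0],"claw": 1}
    - {"linear": [0.001,-0.451,0.06],"angular": [0,0,0],"claw": 1}
    - {"linear": [0.001,-0.451,0.03],"angular": [0,0,0],"claw": 1}
    - {"linear": [0.001,-0.451,-0.01],"angular": [0,0,0],"claw": 1}
    - {"linear": [0.001,-0.451,-0.046],"angular": [0,0,0],"claw": 1}
    - {"linear": [0.001,-0.451,-0.046],"angular": [0,0,0],"claw": 1}
    - {"linear": [0.001,-0.451,-0.046],"angular": [0,0,0],"claw": 1}

```text
time: 23.85
position: [482.2, -263.7, 101.5]
eef_rot: [1.0, -0.002, 0.001, 0.002]
contact_force: [-0.1, 0.2, 0.9]
finger_gap: 85.5
```

```bash
python3 - <<'E'
from h import *
im=optics.snapshot("scene"); crop(im,"pics/s3c.png",230,140,430,340,3)
m=look("w18",220,100,420,300,3,1.2,0)
print(p(m,(481.8,-262.6,34)),status.sense()['eef_rot'].round(4))
E
```

```text
23.95 [ 479.3 -263.3   97.3] [ 0.   0.7 -0.3] 85.5
[316.95527584 206.3431132 ] [ 1.     -0.0032 -0.0024 -0.0011]
```

View pics/s3c.png

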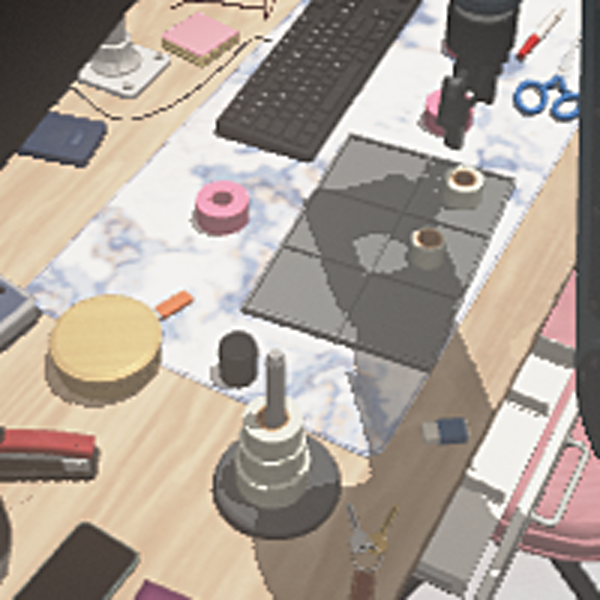

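View pics/w18c.png

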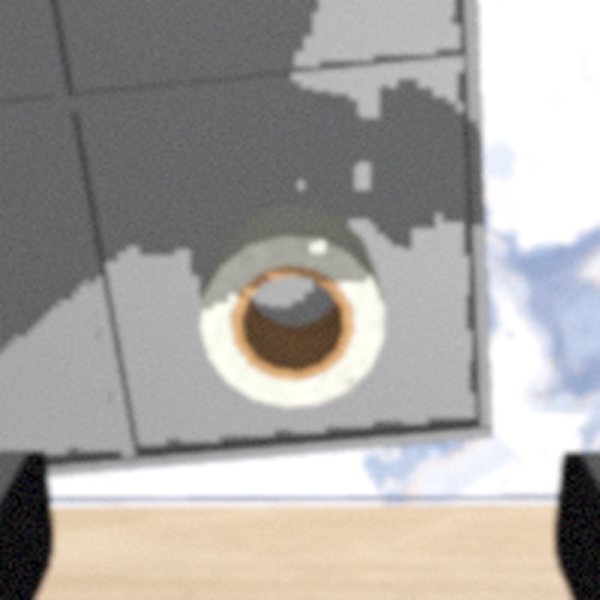

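>>> play_rows:
  motion:
    - {"linear": [0.001,0.0005,-0.03],"angular": [0,-0.2,0],"claw": 1}
    - {"linear": [0.001,0.0005,-0.06],"angular": [0,-0.2,0],"claw": 1}
    - {"linear": [0.001,0.0005,-0.085],"angular": [0,-0.2,0],"claw": 1}
    - {"linear": [0.001,0.0005,-0.092],"angular": [0,-0.2,0],"claw": 1}
    - {"linear": [0.001,0.0005,-0.092],"angular": [0,-0.2,0],"claw": 1}
    - {"linear": [0.001,0.0005,-0.092],"angular": [0,-0.2,0],"claw": -0.2}
    - {"linear": [0.001,0.0005,-0.092],"angular": [0,-0.2,0],"claw": -0.2}
    - {"linear": [0.001,0.0005,-0.092],"angular": [0,-0.2,0],"claw": -0.2}
    - {"linear": [0.001,0.0005,-0.092],"angular": [0,-0.2,0],"claw": -0.2}
    - {"linear": [0.001,0.0005,-0.092],"angular": [0,-0.2,0],"claw": -0.2}
    - {"linear": [0.001,0.0005,-0.092],"angular": [0,-0.2,0],"claw": -0.2}
    - {"linear": [0.001,0.0005,-0.092],"angular": [0,-0.2,0],"claw": -0.2}
    - {"linear": [0.001,0.0005,-0.092],"angular": [0,-0.2,0],"claw": -0.2}
    - {"linear": [0.001,0.0005,-0.092],"angular": [0,-0.2,0],"claw": -0.2}

```text
time: 25.12
position: [481.7, -263.7, 7.7]
eef_rot: [1.0, -0.003, 0.001, -0.0]
contact_force: [-1.3, 1.3, 8.0]
finger_gap: 44.5
```

>>> play_rows:
  motion:
    - {"linear": [0,0,0.04],"angular": [0,0,0.3],"claw": -0.2}
    - {"linear": [0,0,0.08],"angular": [0,0,0.3],"claw": -0.2}
    - {"linear": [0,0,0.12],"angular": [0,0,0.3],"claw": -0.2}
    - {"linear": [0,0.03,0.15],"angular": [0,0,0.3],"claw": -0.2}
    - {"linear": [0,0.06,0.18],"angular": [0,0,0.3],"claw": -0.2}
    - {"linear": [0,0.09,0.205],"angular": [0,0,0.3],"claw": -0.2}
    - {"linear": [-0.002,0.453,0.205],"angular": [0,0,0.3],"claw": -0.2}
    - {"linear": [-0.002,0.453,0.205],"angular": [0,0,0.3],"claw": -0.2}
    - {"linear": [-0.002,0.453,0.205],"angular": [0,0,0.3],"claw": -0.2}
    - {"linear": [-0.002,0.453,0.205],"angular": [0,0,0.3],"claw": -0.2}
    - {"linear": [-0.002,0.453,0.205],"angular": [0,0,0.3],"claw": -0.2}
    - {"linear": [-0.002,0.453,0.205],"angular": [0,0,0.3],"claw": -0.2}
    - {"linear": [-0.002,0.453,0.205],"angular": [0,0,0.3],"claw": -0.2}
    - {"linear": [-0.002,0.453,0.205],"angular": [0,0,0.3],"claw": -0.2}
    - {"linear": [-0.002,0.453,0.205],"angular": [0,0,0.3],"claw": -0.2}
    - {"linear": [-0.002,0.453,0.205],"angular": [0,0,0.3],"claw": -0.2}
    - {"linear": [-0.002,0.453,0.205],"angular": [0,0,0.3],"claw": -0.2}
    - {"linear": [-0.002,0.453,0.205],"angular": [0,0,0.3],"claw": -0.2}

```text
time: 26.62
position: [479.6, 189.1, 213.2]
eef_rot: [1.0, 0.0, 0.001, 0.0]
contact_force: [-0.3, -0.8, -0.2]
finger_gap: 44.2
```

```bash
python3 - <<'E'
from h import *
m=look("w19",220,180,420,360,3,1.5,0)
print(status.sense()['eef_rot'].round(4))
E
```

```text
26.6667 [479.8 188.6 213.1] [-0.4 -0.9 -1.7] 44.1
[ 1.e+00 -6.e-04  9.e-04  2.e-04]
```

View pics/w19c.png

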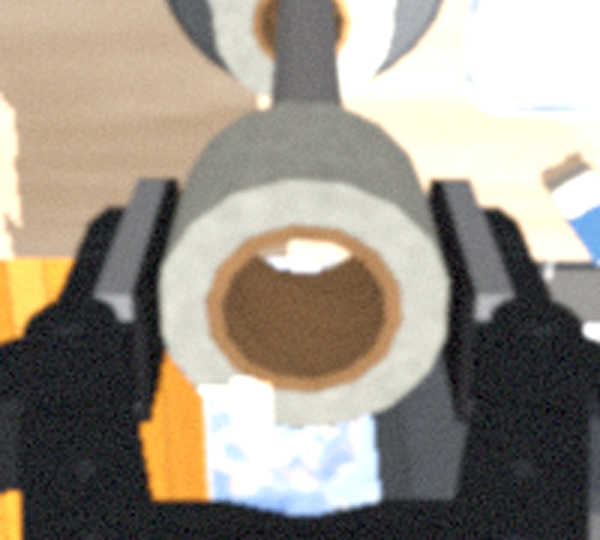

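Ring centre sits about 9 crop-pixels higher than before, matching the smaller grasp offset. I'll descend.

>>> play_rows:
  motion:
    - {"linear": [0,0.0005,-0.01],"angular": [0,0,0],"claw": -0.2}
    - {"linear": [0,0.0005,-0.02],"angular": [0,0,0],"claw": -0.2}
    - {"linear": [0,0.0005,-0.028],"angular": [0,0,0],"claw": -0.2}
    - {"linear": [0,0.0005,-0.034],"angular": [0,0,0],"claw": -0.2}
    - {"linear": [0,0.0005,-0.04],"angular": [0,0,0],"claw": -0.2}
    - {"linear": [0,0.0005,-0.05],"angular": [0,0,0],"claw": -0.2}
    - {"linear": [0,0.0005,-0.06],"angular": [0,0,0],"claw": -0.2}
    - {"linear": [0,0.0005,-0.064],"angular": [0,0,0],"claw": -0.2}
    - {"linear": [0,0.0005,-0.064],"angular": [0,0,0],"claw": -0.2}

```text
time: 27.42
position: [478.7, 188.9, 147.4]
eef_rot: [1.0, -0.001, -0.001, 0.0]
contact_force: [-0.2, 0.9, -0.9]
finger_gap: 44.4
```

```bash
python3 - <<'E'
from h import *
m=look("w20",220,180,420,360,3,1.5,0)
E
```

```text
27.4667 [479.3 189.  148.3] [ 0.7  0.9 -0.3] 44.2
```

View pics/w20c.png

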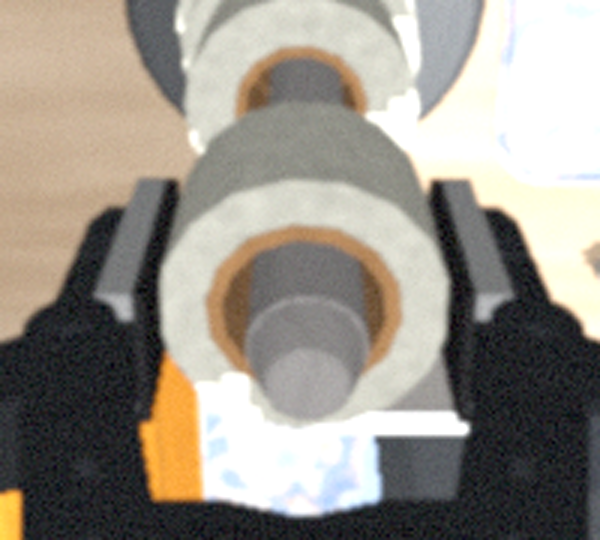

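>>> play_rows:
  motion:
    - {"linear": [0,0,0],"angular": [0,0,0],"claw": 1}
    - {"linear": [0,0,0],"angular": [0,0,0],"claw": 1}
    - {"linear": [0,0,0],"angular": [0,0,0],"claw": 1}
    - {"linear": [0,0,0],"angular": [0,0,0],"claw": 1}
    - {"linear": [0,0,0],"angular": [0,0,0],"claw": 1}
    - {"linear": [0,0,0.03],"angular": [0,0,0],"claw": 1}
    - {"linear": [0,0,0.06],"angular": [0,0,0],"claw": 1}
    - {"linear": [0,0,0.08],"angular": [0,0,0],"claw": 1}
    - {"linear": [-0.002,-0.34,0.08],"angular": [0,0,0],"claw": 1}
    - {"linear": [-0.002,-0.34,0.08],"angular": [0,0,0],"claw": 1}
    - {"linear": [-0.002,-0.34,0.08],"angular": [0,0,0],"claw": 1}
    - {"linear": [-0.002,-0.34,0.08],"angular": [0,0,0],"claw": 1}
    - {"linear": [-0.002,-0.34,0.08],"angular": [0,0,0],"claw": 1}
    - {"linear": [-0.002,-0.34,0.06],"angular": [0,0,0],"claw": 1}
    - {"linear": [-0.002,-0.34,0.03],"angular": [0,0,0],"claw": 1}
    - {"linear": [-0.002,-0.34,-0.01],"angular": [0,0,0],"claw": 1}
    - {"linear": [-0.002,-0.34,-0.046],"angular": [0,0,0],"claw": 1}
    - {"linear": [-0.002,-0.34,-0.046],"angular": [0,0,0],"claw": 1}
    - {"linear": [-0.002,-0.34,-0.046],"angular": [0,0,0],"claw": 1}
    - {"linear": [-0.002,-0.34,-0.046],"angular": [0,0,0],"claw": 1}

```text
time: 29.13
position: [476.0, -150.6, 101.2]
eef_rot: [1.0, -0.001, -0.002, -0.001]
contact_force: [0.9, 0.0, 0.4]
finger_gap: 85.3
```

```bash
python3 - <<'E'
from h import *
im=optics.snapshot("scene"); crop(im,"pics/s4c.png",230,140,430,340,3)
m=look("w21",220,100,420,300,3,1.2,0)
print(p(m,(476.9,-151.6,34)),status.sense()['eef_rot'].round(4))
E
```

```text
29.2333 [ 478.5 -151.   104.2] [-0.   1.1  0.5] 85.3
[322.33079331 206.71647933] [ 1.0e+00 -4.0e-04  1.3e-03  8.0e-04]
```

View pics/s4c.png

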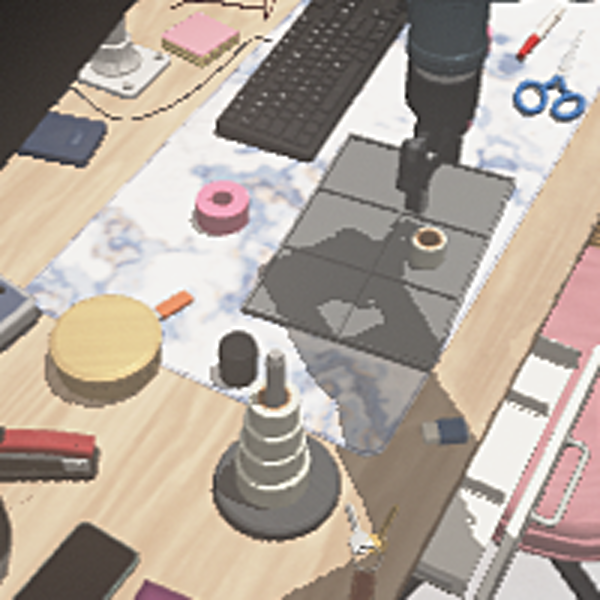

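View pics/w21c.png

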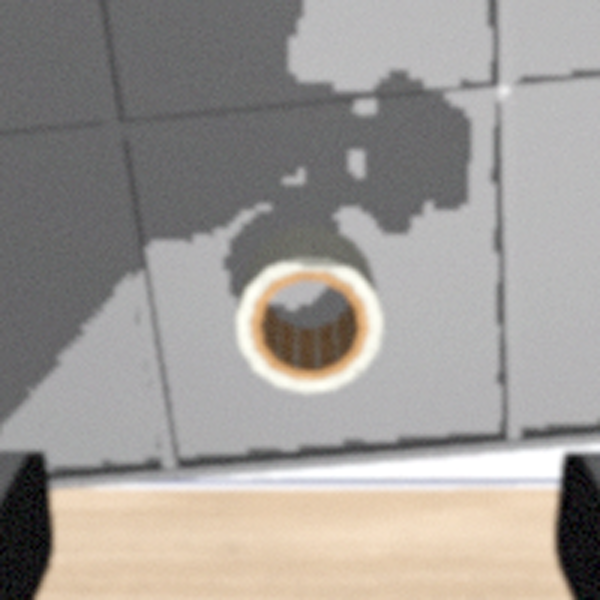

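>>> play_rows:
  motion:
    - {"linear": [-0.003,-0.001,-0.03],"angular": [0,0.1,0],"claw": 1}
    - {"linear": [-0.003,-0.001,-0.06],"angular": [0,0.1,0],"claw": 1}
    - {"linear": [-0.003,-0.001,-0.085],"angular": [0,0.1,0],"claw": 1}
    - {"linear": [-0.003,-0.001,-0.096],"angular": [0,0.1,0],"claw": 1}
    - {"linear": [-0.003,-0.001,-0.096],"angular": [0,0.1,0],"claw": 1}
    - {"linear": [-0.003,-0.001,-0.096],"angular": [0,0.1,0],"claw": -0.4}
    - {"linear": [-0.003,-0.001,-0.096],"angular": [0,0.1,0],"claw": -0.4}
    - {"linear": [-0.003,-0.001,-0.096],"angular": [0,0.1,0],"claw": -0.4}
    - {"linear": [-0.003,-0.001,-0.096],"angular": [0,0.1,0],"claw": -0.4}
    - {"linear": [-0.003,-0.001,-0.096],"angular": [0,0.1,0],"claw": -0.4}
    - {"linear": [-0.003,-0.001,-0.096],"angular": [0,0.1,0],"claw": -0.4}
    - {"linear": [-0.003,-0.001,-0.096],"angular": [0,0.1,0],"claw": -0.4}
    - {"linear": [-0.003,-0.001,-0.096],"angular": [0,0.1,0],"claw": -0.4}
    - {"linear": [-0.003,-0.001,-0.096],"angular": [0,0.1,0],"claw": -0.4}

```text
time: 30.4
position: [476.7, -152.6, 10.0]
eef_rot: [1.0, -0.0, 0.002, 0.001]
contact_force: [-1.9, 2.1, 9.3]
finger_gap: 36.6
```

>>> play_rows:
  motion:
    - {"linear": [0,0,0.04],"angular": [0,0,0],"claw": -0.4}
    - {"linear": [0,0,0.08],"angular": [0,0,0],"claw": -0.4}
    - {"linear": [0,0,0.12],"angular": [0,0,0],"claw": -0.4}
    - {"linear": [0,0.03,0.15],"angular": [0,0,0],"claw": -0.4}
    - {"linear": [0,0.06,0.18],"angular": [0,0,0],"claw": -0.4}
    - {"linear": [0,0.09,0.205],"angular": [0,0,0],"claw": -0.4}
    - {"linear": [0.003,0.342,0.205],"angular": [0,0,0],"claw": -0.4}
    - {"linear": [0.003,0.342,0.205],"angular": [0,0,0],"claw": -0.4}
    - {"linear": [0.003,0.342,0.205],"angular": [0,0,0],"claw": -0.4}
    - {"linear": [0.003,0.342,0.205],"angular": [0,0,0],"claw": -0.4}
    - {"linear": [0.003,0.342,0.205],"angular": [0,0,0],"claw": -0.4}
    - {"linear": [0.003,0.342,0.205],"angular": [0,0,0],"claw": -0.4}
    - {"linear": [0.003,0.342,0.205],"angular": [0,0,0],"claw": -0.4}
    - {"linear": [0.003,0.342,0.205],"angular": [0,0,0],"claw": -0.4}
    - {"linear": [0.003,0.342,0.205],"angular": [0,0,0],"claw": -0.4}
    - {"linear": [0.003,0.342,0.205],"angular": [0,0,0],"claw": -0.4}
    - {"linear": [0.003,0.342,0.205],"angular": [0,0,0],"claw": -0.4}

```text
time: 31.82
position: [479.9, 188.0, 215.1]
eef_rot: [1.0, -0.002, 0.002, 0.002]
contact_force: [-0.8, -1.2, -0.7]
finger_gap: 36.1
```

```bash
python3 - <<'E'
from h import *
m=look("w22",220,180,420,360,3,1.5,0)
print(status.sense()['eef_rot'].round(4))
E
```

```text
31.8667 [480.  188.  215.1] [-0.2 -0.8 -1.2] 36.6
[ 1.     -0.0016  0.0016  0.0015]
```

View pics/w22c.png

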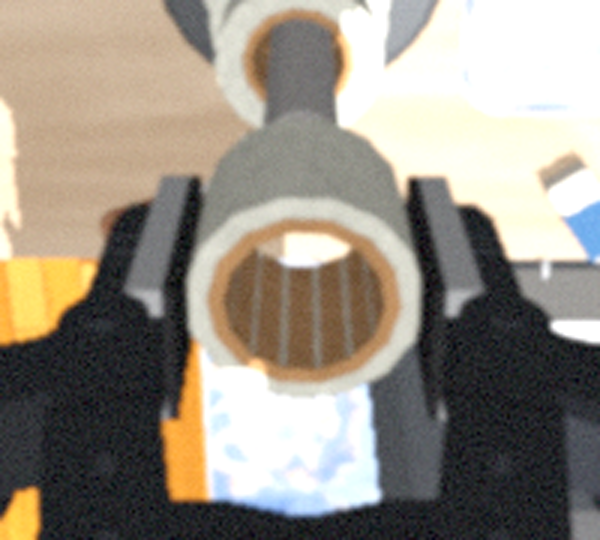

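>>> play_rows:
  motion:
    - {"linear": [0,0.001,-0.01],"angular": [0,0,0],"claw": -0.4}
    - {"linear": [0,0.001,-0.02],"angular": [0,0,0],"claw": -0.4}
    - {"linear": [0,0.001,-0.028],"angular": [0,0,0],"claw": -0.4}
    - {"linear": [0,0.001,-0.034],"angular": [0,0,0],"claw": -0.4}
    - {"linear": [0,0.001,-0.04],"angular": [0,0,0],"claw": -0.4}
    - {"linear": [0,0.001,-0.05],"angular": [0,0,0],"claw": -0.4}
    - {"linear": [0,0.001,-0.06],"angular": [0,0,0],"claw": -0.4}
    - {"linear": [0,0.001,-0.063],"angular": [0,0,0],"claw": -0.4}
    - {"linear": [0,0.001,-0.063],"angular": [0,0,0],"claw": -0.4}

```text
time: 32.62
position: [479.0, 188.9, 150.6]
eef_rot: [1.0, -0.002, 0.0, 0.002]
contact_force: [-0.3, -0.5, -0.4]
finger_gap: 36.4
```

```bash
python3 - <<'E'
from h import *
m=look("w23",220,180,420,360,3,1.5,0)
E
```

```text
32.6667 [479.6 189.  151.5] [-0.2  0.6 -0.8] 36.2
```

View pics/w23c.png

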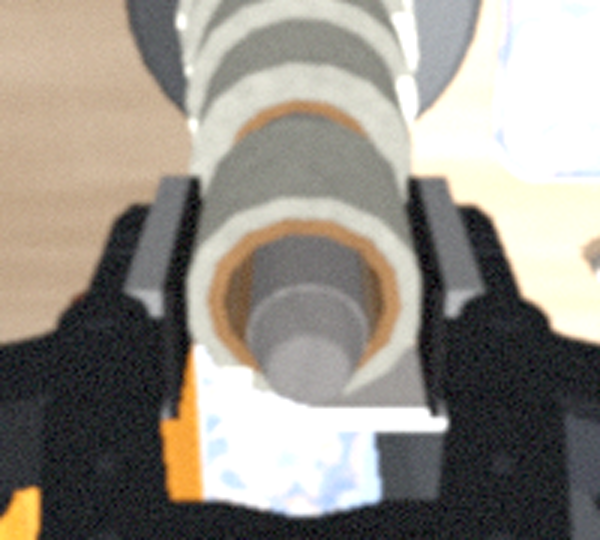

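>>> play_rows:
  motion:
    - {"linear": [0,0,0],"angular": [0,0,0],"claw": 1}
    - {"linear": [0,0,0],"angular": [0,0,0],"claw": 1}
    - {"linear": [0,0,0],"angular": [0,0,0],"claw": 1}
    - {"linear": [0,0,0],"angular": [0,0,0],"claw": 1}
    - {"linear": [0,0,0],"angular": [0,0,0],"claw": 1}
    - {"linear": [0,0,0.03],"angular": [0,0,0],"claw": 1}
    - {"linear": [0,0,0.06],"angular": [0,0,0],"claw": 1}
    - {"linear": [0,0,0.08],"angular": [0,0,0],"claw": 1}
    - {"linear": [0.1,-0.1,0.08],"angular": [0,0,0],"claw": 1}
    - {"linear": [0.1,-0.1,0.08],"angular": [0,0,0],"claw": 1}
    - {"linear": [0.1,-0.1,0.08],"angular": [0,0,0],"claw": 1}
    - {"linear": [0.1,-0.1,0.04],"angular": [0,0,0],"claw": 1}
    - {"linear": [0.1,-0.1,0],"angular": [0,0,0],"claw": 1}
    - {"linear": [0.1,-0.1,-0.04],"angular": [0,0,0],"claw": 1}
    - {"linear": [0.1,-0.1,-0.04],"angular": [0,0,0],"claw": 1}
    - {"linear": [0.1,-0.1,-0.04],"angular": [0,0,0],"claw": 1}

```text
time: 34.0
position: [577.6, 89.0, 109.6]
eef_rot: [1.0, -0.002, -0.002, 0.001]
contact_force: [0.3, -0.1, 0.2]
finger_gap: 85.4
```

```bash
python3 - <<'E'
from h import *
im=optics.snapshot("scene"); crop(im,"pics/s5c.png",230,140,430,340,3)
m=look("w24",220,100,420,300,3,1.2,0)
print(p(m,(580.5,89.5,45)),status.sense()['eef_rot'].round(4))
E
```

```text
34.1 [581.3  89.2 114.2] [ 0.6 -0.2  0.9] 85.5
[320.61916372 206.15256824] [ 1.     -0.0013  0.0028  0.0017]
```

View pics/s5c.png

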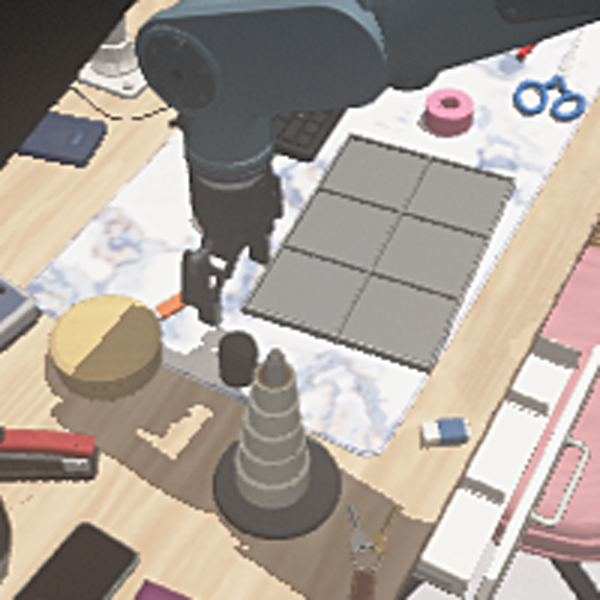

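View pics/w24c.png

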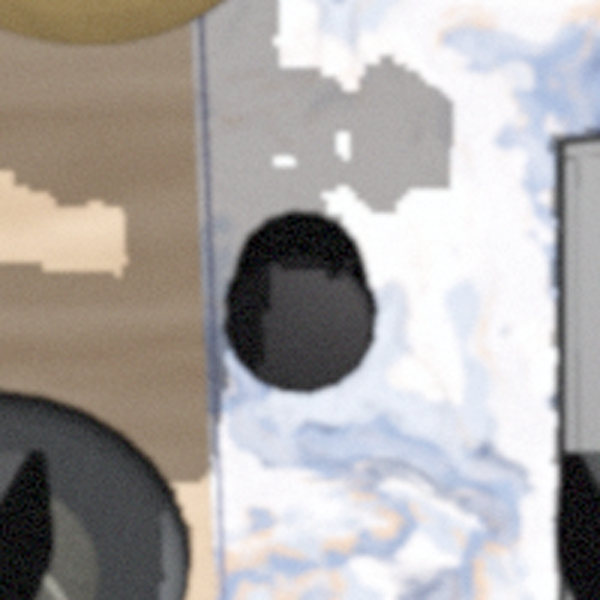

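>>> play_rows:
  motion:
    - {"linear": [-0.002,0.0005,-0.03],"angular": [0,0.2,0],"claw": 1}
    - {"linear": [-0.002,0.0005,-0.06],"angular": [0,0.2,0],"claw": 1}
    - {"linear": [-0.002,0.0005,-0.09],"angular": [0,0.2,0],"claw": 1}
    - {"linear": [-0.002,0.0005,-0.1],"angular": [0,0.2,0],"claw": 1}
    - {"linear": [-0.002,0.0005,-0.1],"angular": [0,0.2,0],"claw": 1}
    - {"linear": [-0.002,0.0005,-0.1],"angular": [0,0.2,0],"claw": -0.4}
    - {"linear": [-0.002,0.0005,-0.1],"angular": [0,0.2,0],"claw": -0.4}
    - {"linear": [-0.002,0.0005,-0.1],"angular": [0,0.2,0],"claw": -0.4}
    - {"linear": [-0.002,0.0005,-0.1],"angular": [0,0.2,0],"claw": -0.4}
    - {"linear": [-0.002,0.0005,-0.1],"angular": [0,0.2,0],"claw": -0.4}
    - {"linear": [-0.002,0.0005,-0.1],"angular": [0,0.2,0],"claw": -0.4}
    - {"linear": [-0.002,0.0005,-0.1],"angular": [0,0.2,0],"claw": -0.4}
    - {"linear": [-0.002,0.0005,-0.1],"angular": [0,0.2,0],"claw": -0.4}
    - {"linear": [-0.002,0.0005,-0.1],"angular": [0,0.2,0],"claw": -0.4}

```text
time: 35.27
position: [580.9, 89.7, 16.5]
eef_rot: [1.0, -0.001, 0.003, 0.002]
contact_force: [-1.4, -0.2, 7.2]
finger_gap: 38.7
```

>>> play_rows:
  motion:
    - {"linear": [0,0,0.04],"angular": [0,0.3,0],"claw": -0.4}
    - {"linear": [0,0,0.08],"angular": [0,0.3,0],"claw": -0.4}
    - {"linear": [0,0,0.12],"angular": [0,0.3,0],"claw": -0.4}
    - {"linear": [0,0,0.16],"angular": [0,0.3,0],"claw": -0.4}
    - {"linear": [0,0,0.2],"angular": [0,0.3,0],"claw": -0.4}
    - {"linear": [0,0,0.215],"angular": [0,0.3,0],"claw": -0.4}
    - {"linear": [-0.1,0.0995,0.215],"angular": [0,0.3,0],"claw": -0.4}
    - {"linear": [-0.1,0.0995,0.215],"angular": [0,0.3,0],"claw": -0.4}
    - {"linear": [-0.1,0.0995,0.215],"angular": [0,0.3,0],"claw": -0.4}
    - {"linear": [-0.1,0.0995,0.215],"angular": [0,0.3,0],"claw": -0.4}
    - {"linear": [-0.1,0.0995,0.215],"angular": [0,0.3,0],"claw": -0.4}
    - {"linear": [-0.1,0.0995,0.215],"angular": [0,0.3,0],"claw": -0.4}
    - {"linear": [-0.1,0.0995,0.215],"angular": [0,0.3,0],"claw": -0.4}
    - {"linear": [-0.1,0.0995,0.215],"angular": [0,0.3,0],"claw": -0.4}
    - {"linear": [-0.1,0.0995,0.215],"angular": [0,0.3,0],"claw": -0.4}

```text
time: 36.52
position: [481.8, 188.3, 231.6]
eef_rot: [1.0, -0.002, 0.0, 0.002]
contact_force: [-0.3, 0.6, -0.4]
finger_gap: 38.9
```

```bash
python3 - <<'E'
from h import *
m=look("w25",220,180,420,360,3,2.5,10)
im=optics.snapshot("scene"); crop(im,"pics/s6c.png",280,180,380,320,5)
print(status.sense()['eef_rot'].round(4))
E
```

```text
36.5667 [481.7 188.3 231.4] [-0.7 -0.2 -1.5] 38.6
[ 1.     -0.002   0.      0.0018]
```

View pics/w25c.png

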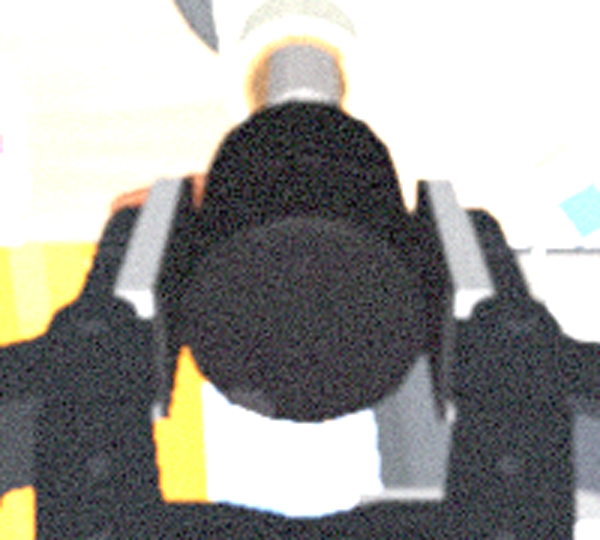

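View pics/s6c.png

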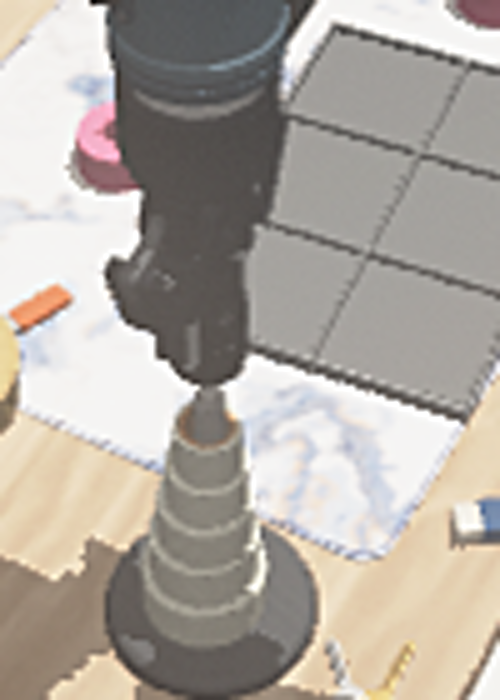

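>>> play_rows:
  motion:
    - {"linear": [-0.0005,0.001,-0.01],"angular": [0,0,0],"claw": -0.4}
    - {"linear": [-0.0005,0.001,-0.018],"angular": [0,0,0],"claw": -0.4}
    - {"linear": [-0.0005,0.001,-0.025],"angular": [0,0,0],"claw": -0.4}
    - {"linear": [-0.0005,0.001,-0.031],"angular": [0,0,0],"claw": -0.4}
    - {"linear": [-0.0005,0.001,-0.035],"angular": [0,0,0],"claw": -0.4}
    - {"linear": [-0.0005,0.001,-0.035],"angular": [0,0,0],"claw": -0.4}

```text
time: 37.12
position: [480.2, 189.3, 194.9]
eef_rot: [1.0, -0.002, -0.001, 0.002]
contact_force: [-0.6, 0.4, -0.0]
finger_gap: 38.8
```

>>> play_rows:
  motion:
    - {"linear": [0.0007,0,-0.004],"angular": [0,0,0],"claw": -0.4}
    - {"linear": [0.0007,0,-0.008],"angular": [0,0,0],"claw": -0.4}
    - {"linear": [0.0007,0,-0.011],"angular": [0,0,0],"claw": -0.4}
    - {"linear": [0.0007,0,-0.012],"angular": [0,0,0],"claw": -0.4}
    - {"linear": [0.0007,0,-0.012],"angular": [0,0,0],"claw": -0.4}

```text
time: 37.53
position: [480.8, 189.4, 182.8]
eef_rot: [1.0, -0.002, -0.001, 0.002]
contact_force: [0.7, -0.4, -0.5]
finger_gap: 38.7
```

>>> play_rows:
  motion:
    - {"linear": [0,0,-0.001],"angular": [0,0,0],"claw": -0.4}
    - {"linear": [0,0,-0.001],"angular": [0,0,0],"claw": 0}
    - {"linear": [0,0,-0.001],"angular": [0,0,0],"claw": 1}
    - {"linear": [0,0,0],"angular": [0,0,0],"claw": 1}
    - {"linear": [0,0,0],"angular": [0,0,0],"claw": 1}
    - {"linear": [0,0,0],"angular": [0,0,0],"claw": 1}
    - {"linear": [0,0,0],"angular": [0,0,0],"claw": 1}
    - {"linear": [0,0,0.03],"angular": [0,0,0],"claw": 1}
    - {"linear": [0,0,0.06],"angular": [0,0,0],"claw": 1}
    - {"linear": [0,0,0.09],"angular": [0,0,0],"claw": 1}
    - {"linear": [0,0,0.09],"angular": [0,0,0],"claw": 1}
    - {"linear": [0,0,0.09],"angular": [0,0,0],"claw": 1}

```text
time: 38.53
position: [482.1, 189.6, 274.9]
eef_rot: [1.0, -0.002, 0.001, 0.002]
contact_force: [-0.1, -0.3, -1.0]
finger_gap: 85.5
```

```bash
python3 - <<'E'
from h import *
m=look("w26",220,100,420,300,3,1.5,10)
im=optics.snapshot("scene"); crop(im,"pics/s7c.png",280,180,380,320,5)
print(p(m,(479.2,189.3,211)))
E
```

```text
38.5833 [481.  189.4 273. ] [-0.3  0.2 -0.3] 85.4
[321.46778171 212.07530837]
```

View pics/w26c.png

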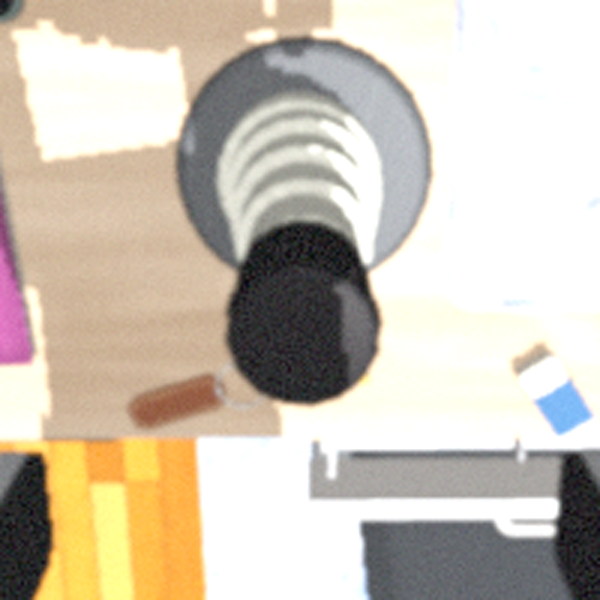

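View pics/s7c.png

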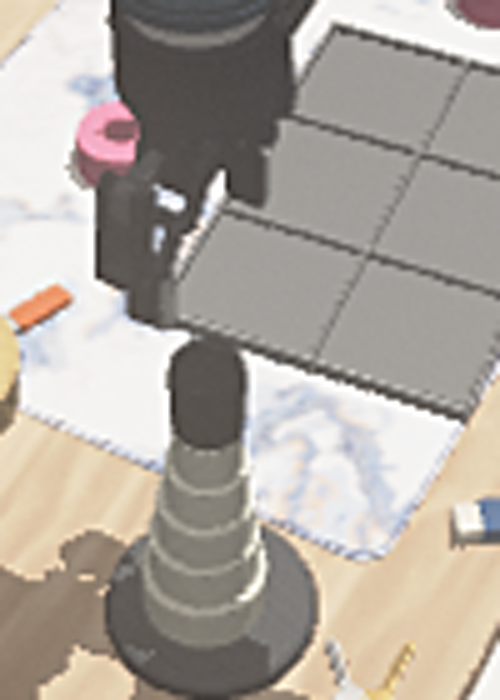

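```bash
python3 - <<'E'
from h import *
im=optics.snapshot("scene"); cv2.imwrite("pics/s8.png",im)
a=cv2.imread("pics/scene0.png"); 
for n,(x0,y0,x1,y1) in dict(tin=(242,232,290,276),phone=(220,312,278,368),nb=(255,330,332,392)).items():
    print(n,np.abs(im[y0:y1,x0:x1].astype(int)-a[y0:y1,x0:x1]).mean())
print(arm.close_job())
E
```

```text
tin 5.354640151515151
phone 11.069068144499179
nb 14.941139505655634
the job is handed in; nothing more can be done
None
```

View pics/s8.png

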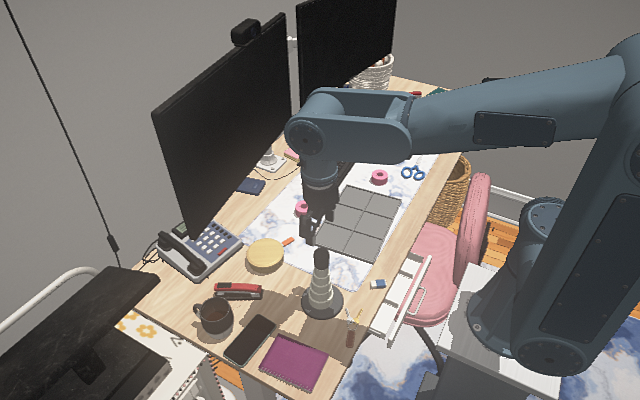

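The tape stand is restocked and the job is handed in at about 39 s of the 200 s allowed. I set the end cap down upright on the mat, about 140 mm from the spindle. I then mounted the five white rolls from the tray in the order 70, 62, 54, 46, 38, and put the cap back on top. The pink look-alikes were left alone.

**Stack and cap:** the last pictures show the tray empty, five rolls stacked widest to narrowest, and the cap upright. Its top is within about 1–2 px of where a fully seated cap should appear. The gripper is open, about 60 mm above the cap.

**Tin, phone and notebook:** they look unmoved in the final scene picture. The brightness comparison against the first picture did show differences (mean 5, 11 and 15 grey levels). I put these down to the arm's shadow and did not measure the objects' positions.

**Readings that disagreed:**
- My rough pixel readings in the top camera put the stand several millimetres from where the wrist camera did. The scene camera agreed with the wrist camera, so I worked from the wrist.
- The finger opening read low on the larger rolls (64.5 mm on the 70 mm roll), but the grip looked sound and held.

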